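Swap the snuff box and the medal, tray the coins, stamp the record card

ROBOT

A 6-joint arm with a two-finger parallel gripper is mounted at the origin on the work surface. World frame = base frame: x ahead of the robot, y to its left, z up, the work surface at z = 0. Lengths are in m, angles in rad, forces in N, time in s.
With the tool pointing down it reaches from about 0.4 to 0.825 m from the base axis. Payload 7 kg.
Tool frame: the origin (TCP) lies at the centre of the arm's flange, where the gripper is bolted on; the fingertips stand 178 mm ahead of it and the grasp point (between the pads) lies 159 mm ahead of it (r.grip_depth is the distance from the TCP to the grasp point, in m); z points along the fingers, y is the direction in which the jaws open and shut (so a half turn about z gives the same grasp; the last joint's range is limited). The gripper opens to 88 mm and grips with 3 to 60 N. Pads are 19 mm wide; open, the fingers measure 130 mm over their backs; the gripper's body (78 mm by 193 mm) begins 47 mm behind the grasp point.
Start: joints at [1.425, 0.359, 0.012, 0, -1.224, -0.288], TCP at [0.284, 0.612, 0.405] pointing down, gripper open.
Joint ranges: [-3.07, 3.07], [-1.43, 2.12], [-1.02, 1.25], [-3.03, 1.67], [-3.05, -0], [-3.03, 3.03]. Speed limits (rad/s): [2.39, 2.39, 3.01, 3.14, 3.14, 3.14].

INTERFACE

Orientations are given as [roll, pitch, yaw] about the fixed x, y, z axes, in that order (R = Rz(yaw) Ry(pitch) Rx(roll)).
In Python, from plant import readout, capture, get_calibration, r, models gives the robot as it stands.
- The arm moves only by the tool arm_command, never from a script. Its argument "increments" is a list of rows, each a list of 4 numbers: the shift along the tool's x, y, z in m, then the turn about the tool's z in units of 5 degrees (1.0 is 5 degrees). In form: [[dx, dy, dz, twist], ...]. A call has exactly 10 rows; each row shifts and turns the commanded pose from where the row before left it, along the tool's axes as they then stand; what a row does not reach is not made up. A row lasts 1/8 s, in which the tool goes at most 62.5 mm and 10.7 degrees, less where a joint would pass 70% of its speed; a pose out of reach is approached as far as the arm can. A call with a gripper value outside its range is refused whole. "jaw" is the closure, from 0 (fully open) to 1 (shut), set as the call begins (left out, the last holds). The fingers move at their own pace and stop on an object; "force" is the grip in N (left out, the last holds). Time passes only in rows, so rows that do not move let the fingers close, or fill a call up. It gives the time, the measured TCP pose, the force and the opening at its end, in the units of the state.
- readout.state(): the state, without advancing time (a new reading comes with each control period).
- capture(name): name is "scene" or "top"; returns the picture (400x640x3 uint8, red, green, blue); there is no depth.
- get_calibration(name): a dict with "mtx" (3x3 intrinsics, pixels), "k1" (the pictures are not rectified: a ray, as slopes to the right and down, at radius r is drawn at 1 + k1 r^2 times it, then the intrinsics apply), "R" (3x3) and "t" (3): a world point X has camera coordinates R X + t. Camera axes: x right, y down, z forward; pixel columns grow to the right and rows downward; lengths in m; the calibration is good to about 2 mm. A picture is of the moment at which its call begins. get_calibration takes no time and is no camera call.
- r.close_job(): hands the job in, once; it reports no verdict.
Trained networks look in the newest picture that a camera, given by its name, has taken for a name from the list of things; names that differ only in an ending like _2 or _b are one class to them, and where a whole thing is asked for, a point or a joint stands for the part that bears it (a point fixed in the world has none). Each returns a list of dicts, best first, with "confidence" (0 to 1); they miss things now and then, are a little off and sometimes report something else, mostly with a low value. They report only what shows in the picture. A call takes as long as a camera call.
- models.look_for(camera, label): "extent" ([left, top, right, bottom] in pixels, round what is visible of it).
- models.pinpoint(camera, label): "centre" ([column, row] in pixels: a listed point, or the origin of a listed thing).
The state is a dict: "time_s": time; "joints": joint angles; "joint_vel": joint speeds; "joint_torque": joint torques, N m; "eef_pos": TCP position; "ee_rot": TCP orientation; "ft_force": force on the tool from outside, world axes, zero at the start; "moment": the same for the moment, N m; "finger_gap": finger opening in m.
Only numpy, scipy, OpenCV 4.12 (cv2) and the standard library are available. Lean on these libraries where they do the work, as an engineer would, in place of code of your own. Each camera call takes 0.05 s, during which the arm holds its last target.

TASK

The silver snuff box and the bronze medal in its capsule stand on each other's plinths: swap them, so that the medal lies centred on the round plinth and the snuff box stands upright and centred on the oblong one, its long sides along the plinth's long sides. Lay every loose coin capsule flat in the cork-lined coin tray, side by side, none resting on another or on the rim. When all of that is in place, record it by pressing the date stamp's plunger fully down to its stop for a moment and letting it come back up; leave the other things on the shelf where they are.

Things in the scene. Friction and masses are not known exactly. Their poses are not given: they have to be found in the camera images.
- snuff: tarnished silver snuff box, 76 (x) x 50 (y) x 26 (z) mm, origin at its centre, z up; starts on the round plinth; 160 g
- medal: bronze medal in a round clear plastic capsule, 56 mm across, 18 mm thick, lying flat; origin at its centre, z its axis; starts on the oblong plinth; 120 g
- coin1: coin in a round clear capsule, 40 mm across, 12 mm thick, lying flat on the shelf at the start; origin at its centre, z its axis. Three to five such coins are present, all alike
- coin2: coin in a round clear capsule, 40 mm across, 12 mm thick, lying flat on the shelf at the start; origin at its centre, z its axis. Three to five such coins are present, all alike
- coin3: coin in a round clear capsule, 40 mm across, 12 mm thick, lying flat on the shelf at the start; origin at its centre, z its axis. Three to five such coins are present, all alike
- coin4: coin in a round clear capsule, 40 mm across, 12 mm thick, lying flat on the shelf at the start; origin at its centre, z its axis. Three to five such coins are present, all alike
- coin5: coin in a round clear capsule, 40 mm across, 12 mm thick, lying flat on the shelf at the start; origin at its centre, z its axis. Three to five such coins are present, all alike
- oblong: fixed oblong cork-topped wooden plinth, 110 (x) x 84 (y) mm, 6 mm high; origin at the centre of its underside, x along its long side
- round: fixed round cork-topped wooden plinth, 100 mm across, 6 mm high; origin at the centre of its underside
- tray: fixed open wooden coin tray lined with cork, 150 (x) x 210 (y) mm outside, walls 5 mm thick and 14 mm high, inner floor at 5 mm; origin at the centre of its underside
- dater: fixed date stamp over a record card: board 120 (x) x 150 (y) x 10 mm, with an iron bridge 34 (x) x 72 (y) mm, 68 mm high, carrying the black round plunger head on top; origin at the centre of the board's underside
- plunger_top (a point): top centre of the date stamp's plunger head (38 mm across, 112 mm above the shelf when up); moves down with it
- plunger (a joint): how far the plunger is pressed (m): 0 up, 0.020 at its stop; the spring needs about 3 N to start and 8 N at the stop, and returns it when released
- loupe: bystander: folding tortoiseshell loupe, round 44 mm across with a case to x = 65 mm, 20 mm wide, 12 mm high; origin under the centre of its round part
- weight: bystander: small brass weight, 26 mm across, 36 mm high; origin under its centre
- polish: bystander: small jar of polish, 44 mm across, 50 mm high; origin under its centre
- brush: bystander: brush lying along its x, 150 mm long, about 30 mm wide
- gauge: bystander: brass coin gauge, 100 (x) x 30 (y) x 14 mm; origin under its centre

How it is judged:
On the way, in this order (a step that is already met when the one before it is completed fails the run):
1. snuff box and medal swapped and all coins flat in the tray (horizontal distance between snuff and oblong below 0.015 m and z of snuff in the frame of oblong between 0.015 and 0.023 m and angle between the z axis of snuff and the z axis of oblong, either way round below 0.12 rad and linear speed of each of snuff, medal, coin1, coin2, coin3, coin4, coin5 below 0.02 m/s and angle between the x axis of snuff and the x axis of oblong, either way round below 0.2 rad and horizontal distance between medal and round below 0.015 m and z of medal in the frame of round between 0.011 and 0.019 m and angle between the z axis of medal and the z axis of round, either way round below 0.12 rad and x of coin1 in the frame of tray between -0.055 and 0.055 m and y of coin1 in the frame of tray between -0.085 and 0.085 m and z of each of coin1, coin2, coin3, coin4, coin5 in the frame of tray below 0.015 m and angle between the z axis of each of coin1, coin2, coin3, coin4, coin5 and the z axis of tray, either way round below 0.15 rad and horizontal distance between coin1 and coin2 above 0.037 m and horizontal distance between each of coin1, coin2 and coin3 above 0.037 m and horizontal distance between each of coin1, coin2, coin3 and coin4 above 0.037 m and horizontal distance between each of coin1, coin2, coin3, coin4 and coin5 above 0.037 m and x of coin2 in the frame of tray between -0.055 and 0.055 m and y of coin2 in the frame of tray between -0.085 and 0.085 m and x of coin3 in the frame of tray between -0.055 and 0.055 m and y of coin3 in the frame of tray between -0.085 and 0.085 m and x of coin4 in the frame of tray between -0.055 and 0.055 m and y of coin4 in the frame of tray between -0.085 and 0.085 m and x of coin5 in the frame of tray between -0.055 and 0.055 m and y of coin5 in the frame of tray between -0.085 and 0.085 m), for 0.2 s.
2. date stamp pressed down to its stop (value of joint plunger above 0.017 m), for 0.2 s.
At the end, for the whole second after the job is handed in: Box flat on the oblong plinth, medal flat on the round one, each within 15 mm of its centre, box within 0.2 rad of the long side; every coin flat on the tray floor, within 55 mm (x) and 85 mm (y) of its centre, coin centres over 37 mm apart; all at rest; plunger up (under 4 mm) (all of step 1 and value of joint plunger below 0.004 m); the robot touches nothing.
It fails at once if the loupe is displaced by more than 30 mm (distance of loupe from where it was at the start of the episode above 0.03 m).
It fails at once if the weight is displaced by more than 30 mm (distance of weight from where it was at the start of the episode above 0.03 m).
It fails at once if the polish is displaced by more than 30 mm (distance of polish from where it was at the start of the episode above 0.03 m).
It fails at once if the brush is displaced by more than 30 mm (distance of brush from where it was at the start of the episode above 0.03 m).
It fails at once if the gauge is displaced by more than 30 mm (distance of gauge from where it was at the start of the episode above 0.03 m).
Of coin1, coin2, coin3, coin4, coin5 only 3 to 5 are there at a start; the rules pass over those that are not, and their reading is None.
At some moment in a run one of snuff, medal, coin1, coin2, coin3, coin4, coin5 may be knocked a few centimetres aside while the robot is not near it.
Once in a run the grip may slacken for a moment while it holds something.
It also fails if it takes over 210 s, if anything falls off the work surface, if the arm or the gripper's body presses on something with over 40 N, if the wrist force passes 120 N, or if a joint passes its speed limit or range.

## Working session

There is one attempt and no reset: what is moved stays moved. The work goes in short steps, Python scripts to look and compute and a tool call to move; the robot and the scene stay as the last step left them, time stands still between calls to the robot, and variables do not carry over. Pictures are saved under pics/ and viewed, and the job is handed in when it is done.

Besides the shell and the picture viewer there is one more tool, called after "Emit:" as name(argument=value, ...) on one line, values as JSON. arm_command: Moves the arm, as the interface text tells. Its arguments: {"type":"object","properties":{"increments":{"type":"array","items":{"type":"array","items":{"type":"number"}}},"jaw":{"type":"number"},"force":{"type":"number"}},"required":["increments"]}

```bash
mkdir -p pics; ls
python3 - <<'E'
from plant import readout, capture, get_calibration, r, models
import cv2
s=readout.state(); print(s)
for n in("scene","top"):
    im=capture(n); cv2.imwrite(f"pics/{n}0.png",im[:,:,::-1]); c=get_calibration(n); print(n,c)
E
```

```text
pics
{'time_s': 0.0, 'joints': array([ 1.42507354e+00,  3.59373971e-01,  1.10909570e-02, -3.65414481e-04,
       -1.22415245e+00, -2.88116313e-01]), 'joint_vel': array([ 1.20572201e-03, -9.15677963e-04,  1.02000356e-03, -8.59843345e-04,
        3.53943829e-04, -6.01178194e-05]), 'joint_torque': array([-3.95219777e-04, -5.82717597e+01,  2.93045783e+01,  6.99737549e+00,
        6.94096714e-03, -1.48094314e-04]), 'eef_pos': array([0.28364694, 0.61229137, 0.40374204]), 'ee_rot': array([ 3.13992346e+00, -1.36443767e-04, -4.33963413e-01]), 'ft_force': array([0.26755597, 0.44740085, 0.05592915]), 'moment': array([-0.01054684, -0.03491086,  0.08803942]), 'finger_gap': 0.08761222412143878}
scene {'mtx': array([[469.9720613 ,   0.        , 329.02489251],
       [  0.        , 469.9720613 , 197.03534485],
       [  0.        ,   0.        ,   1.        ]]), 'k1': -0.0027743120984895886, 'R': array([[ 0.69881359,  0.71519943, -0.01222075],
       [ 0.44529725, -0.44833853, -0.77505027],
       [-0.55979455,  0.53617379, -0.6317814 ]]), 't': array([-0.42202091, -0.18450066,  1.43572099])}
top {'mtx': array([[470.61899305,   0.        , 318.29395724],
       [  0.        , 470.61899305, 200.32509704],
       [  0.        ,   0.        ,   1.        ]]), 'k1': 0.02931812914976149, 'R': array([[ 0.01440541, -0.99989049, -0.00339006],
       [-0.99718856, -0.01411697, -0.07359135],
       [ 0.07353543,  0.00444064, -0.99728272]]), 't': array([-0.02009279,  0.56583171,  1.21618692])}
```

View pics/top0.png

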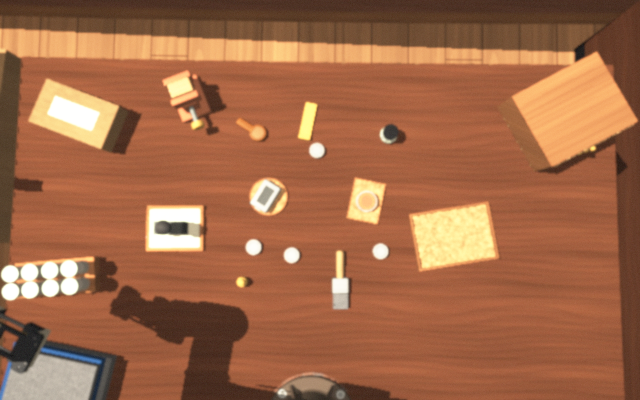

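View pics/scene0.png

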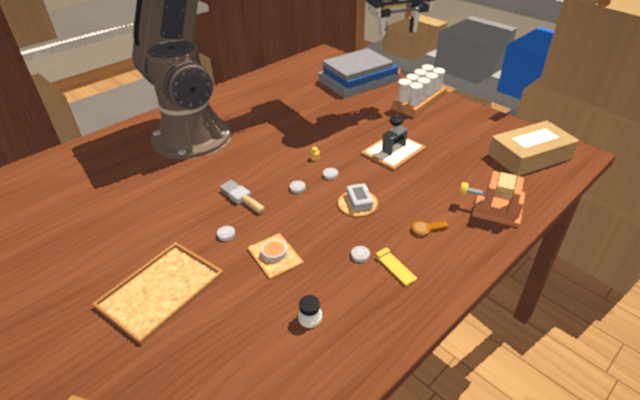

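```bash
cat > h.py <<'E'
from plant import readout, capture, get_calibration, r, models
import cv2, numpy as np
def ray(n,px):
    c=get_calibration(n);K=c["mtx"];x=(px[0]-K[0,2])/K[0,0];y=(px[1]-K[1,2])/K[1,1]
    u,v=x,y
    for _ in range(20):
        f=1+c["k1"]*(u*u+v*v);u,v=x/f,y/f
    R=np.array(c["R"]);t=np.array(c["t"]);return -R.T@t,R.T@np.array([u,v,1])
def p2w(n,px,z):
    o,d=ray(n,px);return (o+d*(z-o[2])/d[2])[:2]
def w2p(n,X):
    c=get_calibration(n);q=np.array(c["R"])@np.array(X)+c["t"];u,v=q[0]/q[2],q[1]/q[2]
    f=1+c["k1"]*(u*u+v*v);K=c["mtx"];return np.array([u*f*K[0,0]+K[0,2],v*f*K[1,1]+K[1,2]])
def snap(n,name):
    im=capture(n);cv2.imwrite(f"pics/{name}.png",im[:,:,::-1]);return im
E
python3 - <<'E'
from h import *
zs=dict(snuff=.019,medal=.015,coin1=.006,oblong=0,round=0,tray=0,dater=0,plunger_top=.112,loupe=0,weight=0,polish=0,brush=0,gauge=0)
for k,z in zs.items():
    for n in("top","scene"):
        for d in models.pinpoint(n,k)[:6]:
            print(k,n,np.round(d["centre"],1),round(d["confidence"],2),np.round(p2w(n,d["centre"],z),3))
E
```

```text
snuff top [264.8 195.8] 0.63 [0.576 0.129]
snuff scene [358.5 199. ] 0.65 [0.582 0.123]
medal top [368.1 201.5] 0.67 [ 0.565 -0.143]
medal scene [272.9 251.5] 0.66 [ 0.57  -0.139]
coin1 top [380.6 249.7] 0.75 [ 0.439 -0.178]
coin1 top [317. 147.] 0.68 [ 0.71  -0.006]
coin1 top [249.3 248.8] 0.54 [0.436 0.168]
coin1 top [288.7 256.2] 0.51 [0.418 0.064]
coin1 top [450.9 235.7] 0.41 [ 0.479 -0.363]
coin1 top [304.7 123. ] 0.31 [0.775 0.028]
coin1 scene [225.5 234. ] 0.69 [ 0.44  -0.176]
coin1 scene [331.4 170.9] 0.68 [0.438 0.172]
coin1 scene [297.6 185. ] 0.61 [0.419 0.065]
coin1 scene [362.  254.6] 0.61 [ 0.709 -0.001]
coin1 scene [241.9 202.4] 0.57 [ 0.374 -0.081]
oblong top [364.4 201.9] 0.82 [ 0.565 -0.135]
oblong top [368.2 201.3] 0.18 [ 0.567 -0.145]
oblong scene [159.3 288.4] 0.59 [ 0.473 -0.365]
oblong scene [274.4 256.1] 0.57 [ 0.571 -0.137]
round top [266.2 197.2] 0.69 [0.574 0.127]
round scene [359.8 204.9] 0.93 [0.585 0.126]
tray top [450.6 236.4] 0.97 [ 0.477 -0.364]
tray scene [158.5 292. ] 0.95 [ 0.481 -0.371]
dater top [176.5 228.3] 0.88 [0.488 0.364]
dater scene [391.4
[... 160 characters left out ...]
5  0.171]
plunger_top scene [395.6 120.2] 0.72 [0.5   0.357]
plunger_top scene [276.2 256. ] 0.65 [ 0.663 -0.195]
loupe top [258. 135.] 0.86 [0.742 0.153]
loupe scene [418.4 229.4] 0.86 [0.743 0.157]
weight top [241.9 282.7] 0.49 [0.347 0.186]
weight top [366.9 201. ] 0.18 [ 0.568 -0.142]
weight scene [316.6 157.5] 0.52 [0.356 0.193]
polish top [389.5 134.5] 0.58 [ 0.748 -0.201]
polish top [317.7 148.9] 0.27 [ 0.706 -0.008]
polish scene [310.6 321.7] 0.76 [ 0.755 -0.198]
brush top [340.5 274.8] 0.67 [ 0.371 -0.073]
brush scene [244.  200.6] 0.67 [ 0.365 -0.069]
brush scene [394.7 267.4] 0.49 [0.78  0.025]
gauge top [304.4 121.8] 0.63 [0.78  0.029]
gauge scene [392.3 270.2] 0.61 [0.782 0.016]
```

Run:
```python
from h import *
im=cv2.imread("pics/top0.png")
c=im[100:300,225:425];cv2.imwrite("pics/c1.png",cv2.resize(c,(800,600)[:1]*2,interpolation=cv2.INTER_CUBIC)[:, :] if 0 else cv2.resize(c,(600,600),interpolation=cv2.INTER_CUBIC))
a=cv2.resize(im[190:280,135:275],(0,0),fx=3,fy=3,interpolation=cv2.INTER_CUBIC);b=cv2.resize(im[190:280,400:510],(0,0),fx=3,fy=3,interpolation=cv2.INTER_CUBIC)
cv2.imwrite("pics/c2.png",np.hstack([a,b]))
```

```text
(no output)
```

View pics/c1.png

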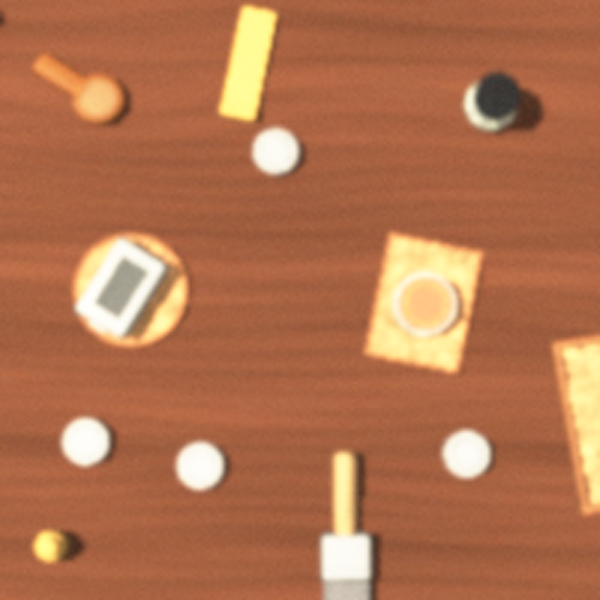

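View pics/c2.png

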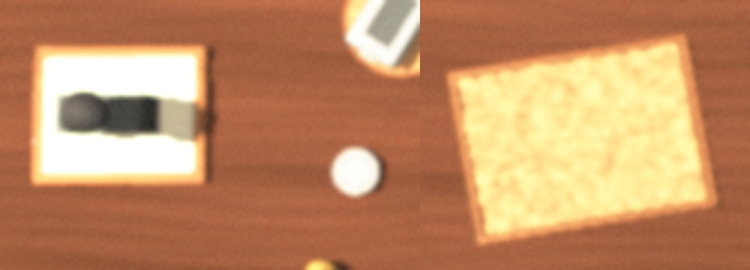

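```bash
cat >> h.py <<'E'
def coins(im,n="top",z=.012,amin=100,amax=600):
    # bright low-saturation blobs -> world
    hsv=cv2.cvtColor(im,cv2.COLOR_RGB2HSV)
    m=((hsv[...,1]<90)&(hsv[...,2]>165)).astype(np.uint8)
    k,lab,st,ce=cv2.connectedComponentsWithStats(m)
    return [(st[i,4],st[i,2],st[i,3],np.round(ce[i],1),np.round(p2w(n,ce[i],z),4)) for i in range(1,k) if st[i,4]>60 and st[i,4]<1200]
def rectfit(im,box,hsvlo,hsvhi,z,n="top"):
    x0,y0,x1,y1=box;hsv=cv2.cvtColor(im,cv2.COLOR_RGB2HSV)[y0:y1,x0:x1]
    m=cv2.inRange(hsv,np.array(hsvlo),np.array(hsvhi));m=cv2.morphologyEx(m,cv2.MORPH_CLOSE,np.ones((7,7)))
    cs,_=cv2.findContours(m,cv2.RETR_EXTERNAL,cv2.CHAIN_APPROX_NONE)
    c=max(cs,key=cv2.contourArea).reshape(-1,2)+[x0,y0]
    W=np.array([p2w(n,p,z) for p in c.astype(float)])
    (cx,cy),(w,h),a=cv2.minAreaRect((W*1000).astype(np.float32))
    return cx,cy,w,h,a
E
python3 - <<'E'
from h import *
im=cv2.imread("pics/top0.png")[:,:,::-1].copy()
for c in coins(im): print(c)
hsv=cv2.cvtColor(im,cv2.COLOR_RGB2HSV)
for p in [(355,190),(450,235),(250,205),(405,300),(420,200),(412,240),(267,183),(330,220),(265,195)]: print(p,hsv[p[1],p[0]])
for nm,b,z in [("oblong",(340,170,395,230),.006),("tray",(400,195,505,275),.014),("round",(240,170,295,220),.006)]:
    for lo in ([8,40,190],[8,40,170],[8,40,150]):
        print(nm,lo,np.round(rectfit(im,b,lo,[35,255,255],z),1))
print("snuff",np.round(rectfit(im,(245,175,285,218),[0,0,90],[180,75,255],.032),1))
print("dater",np.round(rectfit(im,(140,200,210,256),[0,0,215],[40,75,255],.010),1))
E
```

```text
(np.int32(263), np.int32(23), np.int32(18), array([178.8,  87. ]), array([0.8666, 0.367 ]))
(np.int32(1105), np.int32(53), np.int32(37), array([ 73.1, 113.1]), array([0.7905, 0.6448]))
(np.int32(68), np.int32(11), np.int32(16), array([383.6, 137. ]), array([ 0.7387, -0.1839]))
(np.int32(197), np.int32(16), np.int32(16), array([316.4, 150.1]), array([ 0.701 , -0.0051]))
(np.int32(547), np.int32(31), np.int32(34), array([264.3, 195.6]), array([0.5773, 0.1311]))
(np.int32(255), np.int32(27), np.int32(27), array([366.3, 198.2]), array([ 0.5741, -0.139 ]))
(np.int32(209), np.int32(16), np.int32(17), array([252.9, 246.7]), array([0.4421, 0.1579]))
(np.int32(214), np.int32(17), np.int32(17), array([380. , 250.9]), array([ 0.4361, -0.1758]))
(np.int32(208), np.int32(16), np.int32(16), array([291.4, 254.6]), array([0.4229, 0.0566]))
(np.int32(556), np.int32(17), np.int32(58), array([339.7, 289.8]), array([ 0.3336, -0.071 ]))
(np.int32(1072), np.int32(39), np.int32(37), array([ 59.1, 277.9]), array([0.3552, 0.6578]))
(np.int32(531), np.int32(19), np.int32(36), array([ 29.2, 280.6]), array([0.3
[... 381 characters left out ...]
0 157 172]
(420, 200) [ 10 157 167]
(412, 240) [ 11 158 177]
(267, 183) [ 26   8 253]
(330, 220) [ 10 159 168]
(265, 195) [ 22  34 165]
oblong [8, 40, 190] [ 568.1 -137.3   89.3  115.    78.3]
oblong [8, 40, 170] [ 571.5 -141.7  157.7  144.1    0.6]
oblong [8, 40, 150] [ 571.5 -141.7  157.7  144.1    0.6]
tray [8, 40, 190] [ 475.2 -367.2  162.3  213.9   10.5]
tray [8, 40, 170] [ 482.2 -363.1  206.7  273.7    0.8]
tray [8, 40, 150] [ 482.3 -363.9  206.7  275.2    0.8]
round [8, 40, 190] [575.2 125.2 103.3 109.5  29. ]
round [8, 40, 170] [581.  125.1 131.  144.7   0.8]
round [8, 40, 150] [581.  125.1 131.  144.7   0.8]
snuff [574.9 128.2  53.8  80.3  59.3]
dater [488.6 366.7 105.2 134.8   0.8]
```

Run:
```python
from h import *
im=cv2.imread("pics/scene0.png")[:,:,::-1].copy()
for c in coins(im,"scene"): print(c)
t=cv2.imread("pics/top0.png")
# overlays
def ring(img,n,c,rad,z,col):
    P=[w2p(n,[c[0]+rad*np.cos(a),c[1]+rad*np.sin(a),z]) for a in np.linspace(0,6.28,80)]
    cv2.polylines(img,[np.int32(np.array(P)*16*4)],True,col,1,cv2.LINE_AA,4)
def rect(img,n,c,a,l,w,z,col):
    a=np.radians(a);R=np.array([[np.cos(a),-np.sin(a)],[np.sin(a),np.cos(a)]])
    P=[w2p(n,[*(np.array(c)+R@np.array(v)),z]) for v in [(l,w),(l,-w),(-l,-w),(-l,w)]]
    cv2.polylines(img,[np.int32(np.array(P)*16*4)],True,col,1,cv2.LINE_AA,4)
for n in("top","scene"):
    I=cv2.resize(cv2.imread(f"pics/{n}0.png"),(2560,1600),interpolation=cv2.INTER_CUBIC)
    for c in [(.701,-.0051),(.4421,.1579),(.4361,-.1758),(.4229,.0566)]: ring(I,n,c,.02,.012,(255,0,0))
    ring(I,n,(.570,-.139),.028,.024,(255,0,0));ring(I,n,(.575,.125),.05,.006,(0,255,0))
    rect(I,n,(.568,-.137),-11.7,.055,.042,.006,(0,255,0));rect(I,n,(.476,-.366),10.5,.075,.105,.014,(0,255,0))
    rect(I,n,(.575,.128),-31,.038,.025,.032,(255,0,0)); ring(I,n,(.487,.366),.019,.112,(0,0,255));rect(I,n,(.487,.366),0,.06,.075,.010,(0,255,0))
    x0,y0,x1,y1=(560,480,2040,1120) if n=="top" else (360,440,1720,1400)
    cv2.imwrite(f"pics/ov_{n}.png",cv2.resize(I[y0:y1,x0:x1],None,fx=.54,fy=.54,interpolation=cv2.INTER_AREA))
```

```text
(np.int32(206), np.int32(48), np.int32(15), array([491.7,  22.5]), array([0.144 , 1.4892]))
(np.int32(459), np.int32(106), np.int32(31), array([70.7, 39.4]), array([-1.0588,  0.0493]))
(np.int32(966), np.int32(69), np.int32(26), array([356.8,  61.1]), array([-0.0033,  0.7449]))
(np.int32(646), np.int32(47), np.int32(26), array([421.2,  76.3]), array([0.2588, 0.8085]))
(np.int32(530), np.int32(47), np.int32(20), array([534.9, 137.6]), array([0.7514, 0.7051]))
(np.int32(157), np.int32(29), np.int32(13), array([207.1, 144.9]), array([0.0925, 0.0004]))
(np.int32(654), np.int32(56), np.int32(27), array([394.1, 151.4]), array([0.5035, 0.3573]))
(np.int32(135), np.int32(16), np.int32(11), array([330.3, 172.2]), array([0.4456, 0.1596]))
(np.int32(326), np.int32(31), np.int32(20), array([235.2, 189.2]), array([ 0.3245, -0.0649]))
(np.int32(148), np.int32(17), np.int32(11), array([297.3, 185.2]), array([0.4256, 0.0593]))
(np.int32(315), np.int32(28), np.int32(22), array([359.9, 193.7]), array([0.5648, 0.1476]))
(np.int32(200), np.int32(18), np.int32(14), array([225.7, 231.9]), array([ 0.4406, -0.1746]))
(np.int32(196), np.int32(26), np.int32(21), array([274.5, 249.4]), array([ 0.5645, -0.1304]))
(np.int32(223), np.int32(19), np.int32(14), array([360.2, 252.5]), array([ 0.7054, -0.0031]))
(np.int32(212), np.int32(22), np.int32(18), array([312.4, 319.4]), array([ 0.7608, -0.1975]))Traceback (most recent call last):
  File "<stdin>", line 16, in <module>
  File "<stdin>", line 7, in ring
  File "h.py", line 12, in w2p
    c=get_calibration(n);q=np.array(c["R"])@np.array(X)+c["t"];u,v=q[0]/q[2],q[1]/q[2]
ValueError: time passes only in moves, steps and waits
```

```bash
python3 - <<'E'
s=open('h.py').read()
s=s.replace("def ray(","import functools\nCAL={}\ndef cal(n):\n    import os,pickle\n    f=f'cal_{n}.pkl'\n    if n in CAL: return CAL[n]\n    if not os.path.exists(f): pickle.dump(dict(get_calibration(n)),open(f,'wb'))\n    CAL[n]=pickle.load(open(f,'rb'));return CAL[n]\ndef ray(",1)
a,b=s.split("def ray(",1);b=b.replace("get_calibration(n)","cal(n)")
b+='''
S=4
def ring(img,n,c,rad,z,col):
    P=[w2p(n,[c[0]+rad*np.cos(a),c[1]+rad*np.sin(a),z]) for a in np.linspace(0,6.28,80)]
    cv2.polylines(img,[np.int32((np.array(P)+.5)*16*4)],True,col,1,cv2.LINE_AA,4)
def rect(img,n,c,a,l,w,z,col):
    a=np.radians(a);R=np.array([[np.cos(a),-np.sin(a)],[np.sin(a),np.cos(a)]])
    P=[w2p(n,[*(np.array(c)+R@np.array(v)),z]) for v in [(l,w),(l,-w),(-l,-w),(-l,w)]]
    cv2.polylines(img,[np.int32((np.array(P)+.5)*16*4)],True,col,1,cv2.LINE_AA,4)
'''
open('h.py','w').write(a+"def ray("+b)
E
python3 - <<'E'
from h import *
for n in("top","scene"):
    I=cv2.resize(cv2.imread(f"pics/{n}0.png"),(2560,1600),interpolation=cv2.INTER_CUBIC)
    for c in [(.703,-.004),(.444,.158),(.438,-.175),(.424,.058)]: ring(I,n,c,.02,.012,(255,0,0))
    ring(I,n,(.568,-.139),.028,.024,(255,0,0));ring(I,n,(.575,.125),.05,.006,(0,255,0))
    rect(I,n,(.568,-.137),-11.7,.055,.042,.006,(0,255,0));rect(I,n,(.476,-.366),10.5,.075,.105,.014,(0,255,0))
    rect(I,n,(.575,.128),-31,.038,.025,.032,(255,0,0)); ring(I,n,(.487,.366),.019,.112,(0,0,255));rect(I,n,(.487,.366),0,.06,.075,.010,(0,255,0))
    x0,y0,x1,y1=(560,480,2040,1120) if n=="top" else (360,440,1720,1400)
    cv2.imwrite(f"pics/ov_{n}.png",cv2.resize(I[y0:y1,x0:x1],None,fx=.54,fy=.54,interpolation=cv2.INTER_AREA))
E
```

```text
(no output)
```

View pics/ov_top.png

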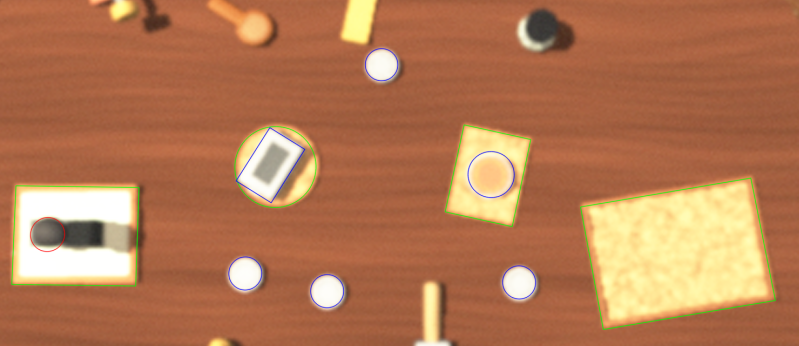

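View pics/ov_scene.png

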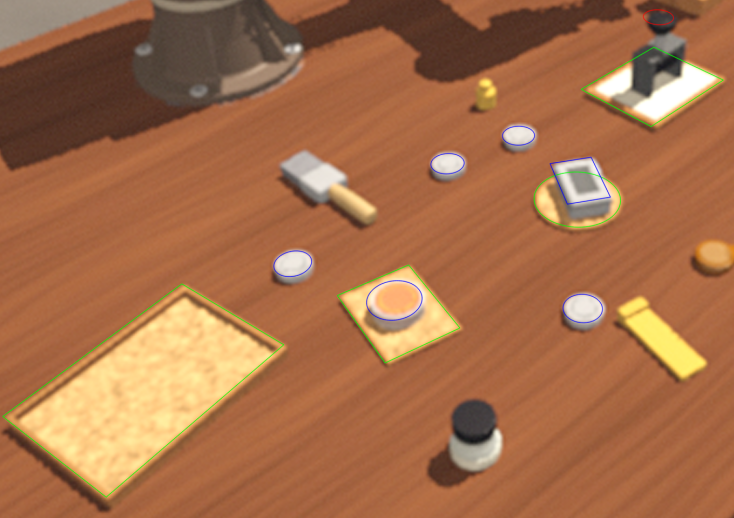

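```bash
cat > plan.py <<'E'
import sys
from h import *
# usage: plan.py x y z yawdeg nrows [total rows 10]  (z = fingertip height)
def plan(x,y,z,yaw,n,start=None):
    s=readout.state();p=np.array(s["eef_pos"]);w=s["ee_rot"][2]
    tgt=np.array([x,y,z+.178]);dw=(np.radians(yaw)-w+np.pi)%(2*np.pi)-np.pi
    tw=-dw/np.radians(5);acc=0.
    rows=[];cur=p.copy();cw=w
    for i in range(n):
        want=p+(tgt-p)*(i+1)/n; d=want-cur
        R=np.array([[np.cos(cw),np.sin(cw),0],[np.sin(cw),-np.cos(cw),0],[0,0,-1]])
        q=np.round(R.T@d,3); t=round(tw*(i+1)/n-acc,1)
        rows.append([*map(float,q),t]); cur=cur+R@q; acc+=t; cw=w-acc*np.radians(5)
    rows+= [[0,0,0,0]]*(10-n)
    print("now",np.round(s["time_s"],2),np.round(p-[0,0,.178],4),round(np.degrees(w),1),"roll/pitch",np.round(s["ee_rot"][:2],3),"gap",round(s["finger_gap"],4),"F",np.round(s["ft_force"],1))
    print(str(rows).replace(" ",""))
if __name__=="__main__":
    a=list(map(float,sys.argv[1:]));plan(*a[:4],int(a[4]))
E
python3 plan.py .44 .25 .15 -30 10
```

```text
now 1.4 [0.2838 0.6124 0.2267] -24.9 roll/pitch [-3.142  0.   ] gap 0.0878 F [-0.4 -0.9  0. ]
[[0.029,0.026,0.008,np.float64(0.1)],[0.03,0.026,0.007,np.float64(0.1)],[0.03,0.026,0.008,np.float64(0.1)],[0.03,0.026,0.008,np.float64(0.1)],[0.03,0.025,0.007,np.float64(0.1)],[0.031,0.025,0.008,np.float64(0.1)],[0.031,0.025,0.008,np.float64(0.1)],[0.031,0.024,0.007,np.float64(0.1)],[0.031,0.024,0.008,np.float64(0.1)],[0.031,0.024,0.008,np.float64(0.1)]]
```

Emit:
arm_command(increments=[[0.03, 0.026, 0.008, 0.1], [0.03, 0.026, 0.008, 0.1], [0.03, 0.026, 0.008, 0.1], [0.03, 0.026, 0.008, 0.1], [0.03, 0.025, 0.008, 0.1], [0.03, 0.025, 0.008, 0.1], [0.03, 0.025, 0.008, 0.1], [0.03, 0.025, 0.008, 0.1], [0.03, 0.025, 0.008, 0.1], [0.03, 0.025, 0.008, 0.1]], jaw=0, force=20)

```text
time_s: 2.65
eef_pos: [0.4354, 0.2486, 0.3247]
ee_rot: [-3.141, -0.0, -0.521]
ft_force: [0.2, -0.0, 0.0]
finger_gap: 0.0875
```

```bash
sed -i 's/t=round(tw\*(i+1)\/n-acc,1)/t=float(round(tw*(i+1)\/n-acc,1))/' plan.py; python3 plan.py .568 -.139 .09 -30 10
```

```text
now 2.65 [0.4354 0.2486 0.1467] -29.9 roll/pitch [-3.141 -0.   ] gap 0.0875 F [ 0.2 -0.   0. ]
[[0.031,0.027,0.006,0.0],[0.031,0.027,0.005,0.0],[0.03,0.027,0.006,0.0],[0.031,0.027,0.006,0.0],[0.031,0.027,0.005,0.0],[0.031,0.027,0.006,0.0],[0.031,0.027,0.006,0.0],[0.03,0.027,0.005,0.0],[0.031,0.027,0.006,0.0],[0.031,0.027,0.006,0.0]]
```

Emit:
arm_command(increments=[[0.031, 0.027, 0.006, 0], [0.031, 0.027, 0.005, 0], [0.03, 0.027, 0.006, 0], [0.031, 0.027, 0.006, 0], [0.031, 0.027, 0.005, 0], [0.031, 0.027, 0.006, 0], [0.031, 0.027, 0.006, 0], [0.03, 0.027, 0.005, 0], [0.031, 0.027, 0.006, 0], [0.031, 0.027, 0.006, 0]])

```text
time_s: 3.9
eef_pos: [0.5683, -0.1391, 0.2677]
ee_rot: [-3.141, -0.001, -0.521]
ft_force: [0.4, -0.0, 0.6]
finger_gap: 0.0875
```

```bash
python3 plan.py .568 -.139 .010 -30 4
python3 - <<'E'
from h import *
im=snap("scene","s1");I=cv2.resize(im[:,:,::-1],(2560,1600),interpolation=cv2.INTER_CUBIC);ring(I,"scene",(.568,-.139),.028,.024,(255,0,0));cv2.imwrite("pics/s1c.png",I[700:1250,700:1450])
E
```

```text
now 3.9 [ 0.5683 -0.1391  0.0897] -29.8 roll/pitch [-3.141e+00 -1.000e-03] gap 0.0875 F [ 0.4 -0.   0.6]
[[-0.0,0.0,0.02,0.0],[-0.0,0.0,0.02,0.0],[-0.0,0.0,0.02,0.0],[-0.0,0.0,0.02,0.0],[0,0,0,0],[0,0,0,0],[0,0,0,0],[0,0,0,0],[0,0,0,0],[0,0,0,0]]
```

View pics/s1c.png

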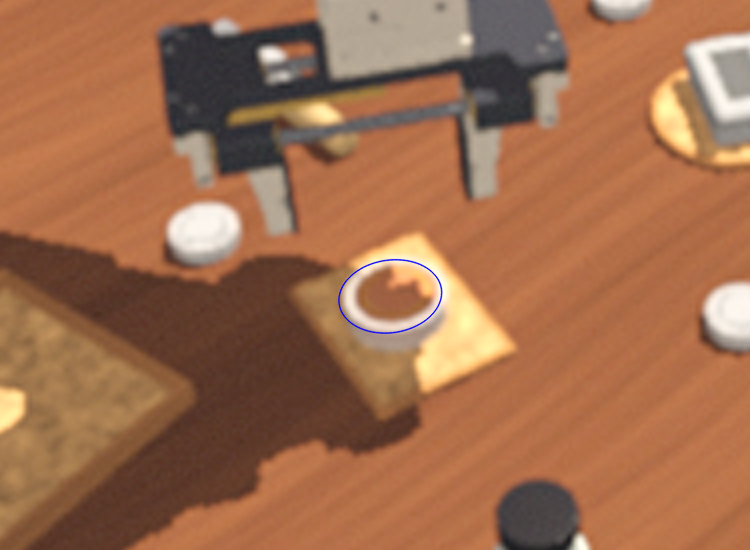

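Emit:
arm_command(increments=[[0, 0, 0.02, 0], [0, 0, 0.02, 0], [0, 0, 0.02, 0], [0, 0, 0.02, 0], [0, 0, 0, 0], [0, 0, 0, 0], [0, 0, 0, 0], [0, 0, 0, 0], [0, 0, 0, 0], [0, 0, 0, 0]])

```text
time_s: 5.2
eef_pos: [0.5678, -0.1378, 0.1879]
ee_rot: [-3.141, -0.0, -0.521]
ft_force: [-0.2, -0.2, 0.1]
finger_gap: 0.0877
```

Emit:
arm_command(increments=[[0, 0, 0, 0], [0, 0, 0, 0], [0, 0, 0, 0], [0, 0, 0, 0], [0, 0, 0, 0], [0, 0, 0, 0], [0, 0, 0, 0], [0, 0, -0.02, 0], [0, 0, -0.02, 0], [0, 0, -0.02, 0]], jaw=1, force=30)

```text
time_s: 6.45
eef_pos: [0.5676, -0.1378, 0.2481]
ee_rot: [3.141, 0.001, -0.521]
ft_force: [0.8, -0.4, -1.4]
finger_gap: 0.0551
```

```bash
python3 plan.py .58 -.01 .06 -30 6
```

```text
now 6.45 [ 0.5676 -0.1378  0.0701] -29.9 roll/pitch [3.141e+00 1.000e-03] gap 0.0551 F [ 0.8 -0.4 -1.4]
[[-0.009,-0.019,0.002,0.0],[-0.009,-0.02,0.001,0.0],[-0.008,-0.019,0.002,0.0],[-0.009,-0.02,0.002,0.0],[-0.009,-0.019,0.001,0.0],[-0.009,-0.02,0.002,0.0],[0,0,0,0],[0,0,0,0],[0,0,0,0],[0,0,0,0]]
```

Emit:
arm_command(increments=[[-0.009, -0.02, 0.002, 0], [-0.009, -0.02, 0.002, 0], [-0.009, -0.02, 0.002, 0], [-0.009, -0.02, 0.002, 0], [-0.009, -0.02, 0.002, 0], [-0.009, -0.02, 0.002, 0], [0, 0, 0.014, 0], [0, 0, 0.014, 0], [0, 0, 0.014, 0], [0, 0, 0.011, 0]])

```text
time_s: 7.7
eef_pos: [0.5805, -0.0073, 0.1813]
ee_rot: [3.141, 0.001, -0.522]
ft_force: [-5.2, 2.4, 26.9]
finger_gap: 0.0556
```

Emit:
arm_command(increments=[[0, 0, 0, 0], [0, 0, 0, 0], [0, 0, 0, 0], [0, 0, 0, 0], [0, 0, 0, 0], [0, 0, -0.02, 0], [0, 0, -0.02, 0], [0, 0, -0.02, 0], [0, 0, -0.02, 0], [0, 0, -0.02, 0]], jaw=0)

```text
time_s: 8.95
eef_pos: [0.5806, -0.0068, 0.2834]
ee_rot: [-3.141, -0.0, -0.521]
ft_force: [-0.1, -0.4, -0.9]
finger_gap: 0.0878
```

```bash
python3 plan.py .575 .128 .105 -31 6
```

```text
now 8.95 [ 0.5806 -0.0068  0.1054] -29.9 roll/pitch [-3.141 -0.   ] gap 0.0878 F [-0.1 -0.4 -0.9]
[[-0.012,-0.019,0.0,0.0],[-0.012,-0.019,0.0,0.1],[-0.012,-0.019,0.0,0.0],[-0.012,-0.019,0.0,0.1],[-0.013,-0.019,0.0,-0.0],[-0.012,-0.018,0.0,0.0],[0,0,0,0],[0,0,0,0],[0,0,0,0],[0,0,0,0]]
```

Emit:
arm_command(increments=[[-0.012, -0.019, 0, 0], [-0.012, -0.019, 0, 0.1], [-0.012, -0.019, 0, 0], [-0.012, -0.019, 0, 0.1], [-0.012, -0.019, 0, 0], [-0.012, -0.018, 0, 0], [0, 0, 0.01, 0], [0, 0, 0.01, 0], [0, 0, 0, 0], [0, 0, 0, 0]])

```text
time_s: 10.2
eef_pos: [0.5758, 0.1266, 0.2625]
ee_rot: [3.141, 0.0, -0.539]
ft_force: [0.0, 0.3, 0.9]
finger_gap: 0.0876
```

```bash
python3 plan.py .575 .128 .010 -31 4
python3 - <<'E'
from h import *
for n in ("scene","top"):
    im=snap(n,"b"+n);I=cv2.resize(im[:,:,::-1],(2560,1600),interpolation=cv2.INTER_CUBIC);rect(I,n,(.575,.128),-31,.038,.025,.032,(255,0,0));ring(I,n,(.58,-.008),.028,.018,(255,0,0))
    x0,y0=(1150,600) if n=="scene" else (900,600)
    cv2.imwrite(f"pics/b{n}c.png",I[y0:y0+500,x0:x0+600])
E
```

```text
now 10.2 [0.5758 0.1266 0.0845] -30.9 roll/pitch [3.141 0.   ] gap 0.0876 F [0.  0.3 0.9]
[[-0.0,-0.0,0.019,0.0],[-0.001,-0.0,0.018,0.0],[-0.0,-0.001,0.019,0.0],[-0.0,0.0,0.019,0.0],[0,0,0,0],[0,0,0,0],[0,0,0,0],[0,0,0,0],[0,0,0,0],[0,0,0,0]]
```

View pics/bscenec.png

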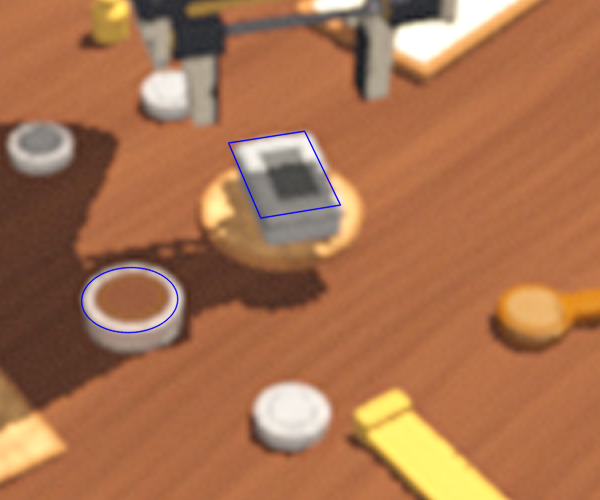

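View pics/btopc.png

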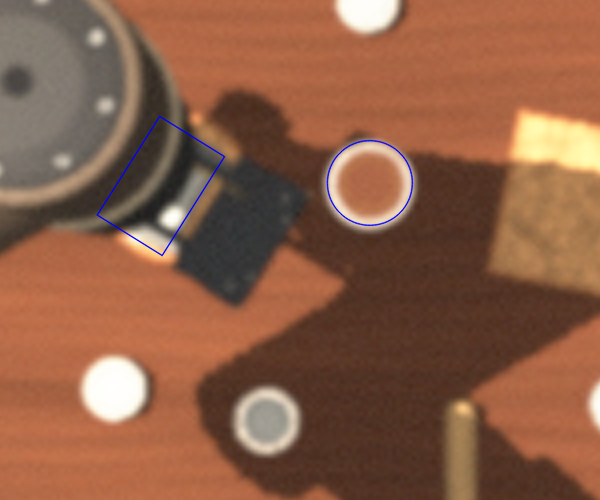

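Emit:
arm_command(increments=[[0, 0, 0.019, 0], [-0.001, 0, 0.018, 0], [0, -0.001, 0.019, 0], [0, 0, 0.018, 0], [0, 0, 0, 0], [0, 0, 0, 0], [0, 0, 0, 0], [0, 0, 0, 0], [0, 0, 0, 0], [0, 0, 0, 0]])

```text
time_s: 11.55
eef_pos: [0.5753, 0.1285, 0.1888]
ee_rot: [-3.141, -0.0, -0.539]
ft_force: [-0.7, 0.4, -0.6]
finger_gap: 0.0875
```

Emit:
arm_command(increments=[[0, 0, 0, 0], [0, 0, 0, 0], [0, 0, 0, 0], [0, 0, 0, 0], [0, 0, 0, 0], [0, 0, 0, 0], [0, 0, 0, 0], [0, 0, -0.02, 0], [0, 0, -0.02, 0], [0, 0, -0.02, 0]], jaw=1, force=35)

```text
time_s: 12.8
eef_pos: [0.5751, 0.1283, 0.249]
ee_rot: [3.141, 0.001, -0.539]
ft_force: [0.1, 0.4, -2.3]
finger_gap: 0.0498
```

```bash
python3 plan.py .567 -.137 .070 -11.7 9
```

```text
now 12.8 [0.5751 0.1283 0.071 ] -30.9 roll/pitch [3.141e+00 1.000e-03] gap 0.0498 F [ 0.1  0.4 -2.3]
[[0.014,0.026,0.0,-0.4],[0.014,0.026,0.0,-0.5],[0.012,0.027,0.0,-0.4],[0.011,0.027,0.0,-0.4],[0.011,0.028,0.001,-0.4],[0.009,0.028,-0.0,-0.5],[0.008,0.028,-0.0,-0.4],[0.008,0.029,-0.0,-0.4],[0.006,0.028,-0.0,-0.4],[0,0,0,0]]
```

Emit:
arm_command(increments=[[0.014, 0.026, 0, -0.4], [0.014, 0.026, 0, -0.5], [0.012, 0.027, 0, -0.4], [0.011, 0.027, 0, -0.4], [0.011, 0.028, 0, -0.4], [0.009, 0.028, 0, -0.5], [0.008, 0.028, 0, -0.4], [0.008, 0.029, 0, -0.4], [0.006, 0.028, 0, -0.4], [0, 0, 0, 0]])

```text
time_s: 14.05
eef_pos: [0.567, -0.1381, 0.2483]
ee_rot: [3.141, 0.001, -0.209]
ft_force: [-0.7, 0.6, -2.1]
finger_gap: 0.0496
```

```bash
python3 plan.py .567 -.137 .012 -11.7 4
python3 - <<'E'
from h import *
for n in ("scene","top"):
    im=snap(n,"d"+n);I=cv2.resize(im[:,:,::-1],(2560,1600),interpolation=cv2.INTER_CUBIC);rect(I,n,(.567,-.137),-11.7,.038,.025,.092,(255,0,0));rect(I,n,(.568,-.137),-11.7,.055,.042,.006,(0,255,0))
    x0,y0=(700,600) if n=="scene" else (1150,600)
    cv2.imwrite(f"pics/d{n}c.png",I[y0:y0+500,x0:x0+700])
E
```

```text
now 14.05 [ 0.567  -0.1381  0.0703] -12.0 roll/pitch [3.141e+00 1.000e-03] gap 0.0496 F [-0.7  0.6 -2.1]
[[-0.0,-0.0,0.015,-0.0],[-0.0,-0.001,0.014,-0.0],[-0.0,0.0,0.015,-0.0],[-0.0,-0.0,0.014,-0.1],[0,0,0,0],[0,0,0,0],[0,0,0,0],[0,0,0,0],[0,0,0,0],[0,0,0,0]]
```

View pics/dscenec.png

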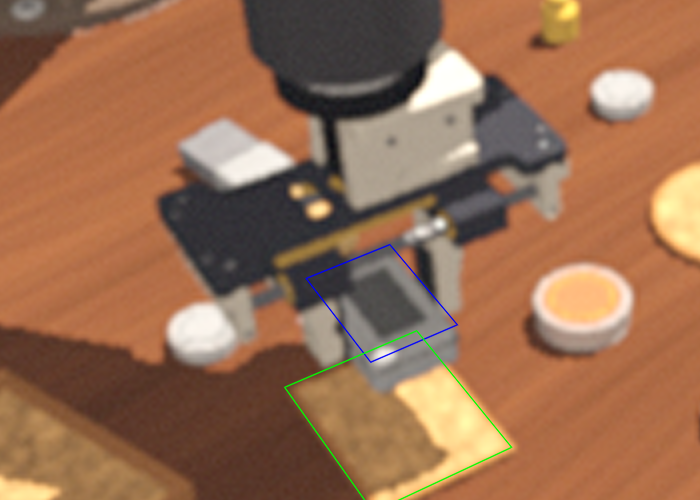

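Emit:
arm_command(increments=[[0, 0, 0.015, 0], [0, -0.001, 0.015, 0], [0, 0, 0.015, 0], [0, 0, 0.013, 0], [0, 0, 0, 0], [0, 0, 0, 0], [0, 0, 0, 0], [0, 0, 0, 0], [0, 0, 0, 0], [0, 0, 0, 0]])

```text
time_s: 15.4
eef_pos: [0.5677, -0.1355, 0.1908]
ee_rot: [-3.142, -0.0, -0.207]
ft_force: [-0.3, -0.2, -1.5]
finger_gap: 0.0495
```

Emit:
arm_command(increments=[[0, 0, 0, 0], [0, 0, 0, 0], [0, 0, 0, 0], [0, 0, 0, 0], [0, 0, 0, 0], [0, 0, -0.02, 0], [0, 0, -0.02, 0], [0, 0, -0.02, 0], [0, 0, -0.02, 0], [0, 0, 0, 0]], jaw=0)

```text
time_s: 16.65
eef_pos: [0.5683, -0.1355, 0.2723]
ee_rot: [-3.141, -0.003, -0.207]
ft_force: [-0.7, 0.4, -0.3]
finger_gap: 0.0877
```

```bash
python3 plan.py .581 -.008 .07 -30 7
```

```text
now 16.65 [ 0.5683 -0.1355  0.0943] -11.8 roll/pitch [-3.141e+00 -3.000e-03] gap 0.0877 F [-0.7  0.4 -0.3]
[[-0.002,-0.018,0.003,0.5],[-0.003,-0.018,0.004,0.5],[-0.003,-0.018,0.003,0.6],[-0.005,-0.018,0.004,0.5],[-0.005,-0.018,0.003,0.5],[-0.006,-0.017,0.004,0.5],[-0.007,-0.017,0.003,0.5],[0,0,0,0],[0,0,0,0],[0,0,0,0]]
```

Emit:
arm_command(increments=[[-0.002, -0.018, 0.003, 0.5], [-0.003, -0.018, 0.003, 0.5], [-0.003, -0.018, 0.003, 0.6], [-0.005, -0.018, 0.003, 0.5], [-0.005, -0.018, 0.003, 0.5], [-0.006, -0.017, 0.003, 0.5], [-0.007, -0.017, 0.003, 0.5], [0, 0, 0, 0], [0, 0, 0, 0], [0, 0, 0, 0]])

```text
time_s: 17.9
eef_pos: [0.5802, -0.0083, 0.2495]
ee_rot: [3.141, 0.0, -0.521]
ft_force: [-0.3, -1.1, 0.4]
finger_gap: 0.0875
```

```bash
python3 plan.py .581 -.008 .004 -30 4
python3 - <<'E'
from h import *
for n in ("scene","top"):
    im=snap(n,"e"+n);I=cv2.resize(im[:,:,::-1],(2560,1600),interpolation=cv2.INTER_CUBIC);rect(I,n,(.568,-.136),-11.7,.038,.025,.032,(255,0,0));rect(I,n,(.568,-.137),-11.7,.055,.042,.006,(0,255,0))
    ring(I,n,(.581,-.008),.028,.018,(255,0,0))
    x0,y0=(900,700) if n=="scene" else (1150,600)
    cv2.imwrite(f"pics/e{n}c.png",I[y0:y0+550,x0:x0+500])
a=cv2.imread("pics/escenec.png");b=cv2.imread("pics/etopc.png");cv2.imwrite("pics/ec.png",cv2.resize(np.hstack([a,b]),(800,440)))
E
```

```text
now 17.9 [ 0.5802 -0.0083  0.0715] -29.9 roll/pitch [3.141 0.   ] gap 0.0875 F [-0.3 -1.1  0.4]
[[0.0,-0.0,0.017,0.0],[0.0,-0.0,0.017,0.0],[0.0,-0.0,0.017,0.0],[0.001,-0.001,0.017,0.0],[0,0,0,0],[0,0,0,0],[0,0,0,0],[0,0,0,0],[0,0,0,0],[0,0,0,0]]
```

View pics/ec.png

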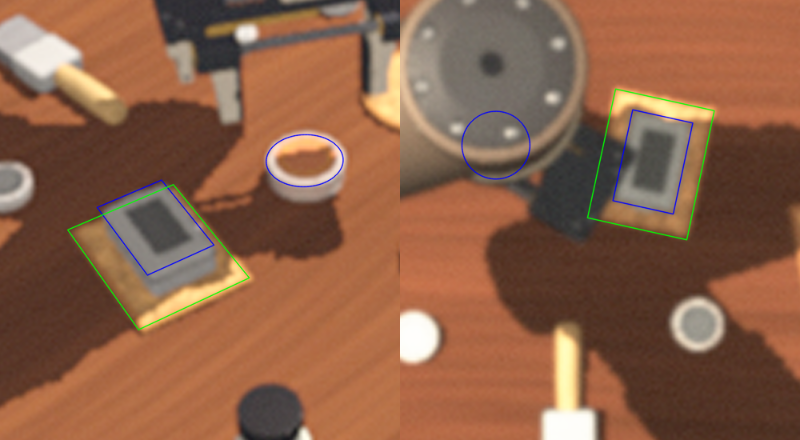

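Emit:
arm_command(increments=[[0, 0, 0.017, 0], [0, 0, 0.017, 0], [0, 0, 0.017, 0], [0.001, -0.001, 0.015, 0], [0, 0, 0, 0], [0, 0, 0, 0], [0, 0, 0, 0], [0, 0, 0, 0], [0, 0, 0, 0], [0, 0, 0, 0]])

```text
time_s: 19.25
eef_pos: [0.5817, -0.0074, 0.1838]
ee_rot: [-3.141, -0.0, -0.521]
ft_force: [-0.3, 0.0, 0.2]
finger_gap: 0.0876
```

Emit:
arm_command(increments=[[0, 0, 0, 0], [0, 0, 0, 0], [0, 0, 0, 0], [0, 0, 0, 0], [0, 0, 0, 0], [0, 0, 0, 0], [0, 0, 0, 0], [0, 0, -0.02, 0], [0, 0, -0.02, 0], [0, 0, -0.02, 0]], jaw=1, force=30)

```text
time_s: 20.5
eef_pos: [0.5816, -0.0074, 0.2441]
ee_rot: [3.141, 0.0, -0.521]
ft_force: [0.8, 0.4, -1.4]
finger_gap: 0.0554
```

```bash
python3 plan.py .576 .126 .055 -30 6
```

```text
now 20.5 [ 0.5816 -0.0074  0.0661] -29.9 roll/pitch [3.141 0.   ] gap 0.0554 F [ 0.8  0.4 -1.4]
[[-0.012,-0.019,0.002,0.0],[-0.012,-0.019,0.002,0.0],[-0.012,-0.018,0.002,0.0],[-0.011,-0.019,0.001,0.0],[-0.012,-0.019,0.002,0.0],[-0.012,-0.019,0.002,0.0],[0,0,0,0],[0,0,0,0],[0,0,0,0],[0,0,0,0]]
```

Emit:
arm_command(increments=[[-0.012, -0.019, 0.002, 0], [-0.012, -0.019, 0.002, 0], [-0.012, -0.018, 0.002, 0], [-0.011, -0.019, 0.002, 0], [-0.012, -0.019, 0.002, 0], [-0.012, -0.019, 0.002, 0], [0, 0, 0.012, 0], [0, 0, 0.012, 0], [0, 0, 0, 0], [0, 0, 0, 0]])

```text
time_s: 21.75
eef_pos: [0.5765, 0.1255, 0.2076]
ee_rot: [3.141, 0.0, -0.522]
ft_force: [-0.1, 0.5, -1.0]
finger_gap: 0.055
```

```bash
python3 plan.py .576 .126 .013 -30 2
python3 - <<'E'
from h import *
n="scene"
im=snap(n,"f"+n);I=cv2.resize(im[:,:,::-1],(2560,1600),interpolation=cv2.INTER_CUBIC);ring(I,n,(.576,.126),.028,.048,(255,0,0));ring(I,n,(.575,.125),.05,.006,(0,255,0))
x0,y0=(1200,550)
cv2.imwrite(f"pics/f{n}c.png",I[y0:y0+450,x0:x0+500])
E
```

```text
now 21.75 [0.5765 0.1255 0.0296] -29.9 roll/pitch [3.141 0.   ] gap 0.055 F [-0.1  0.5 -1. ]
[[-0.0,-0.0,0.008,0.0],[-0.001,-0.0,0.009,0.0],[0,0,0,0],[0,0,0,0],[0,0,0,0],[0,0,0,0],[0,0,0,0],[0,0,0,0],[0,0,0,0],[0,0,0,0]]
```

View pics/fscenec.png

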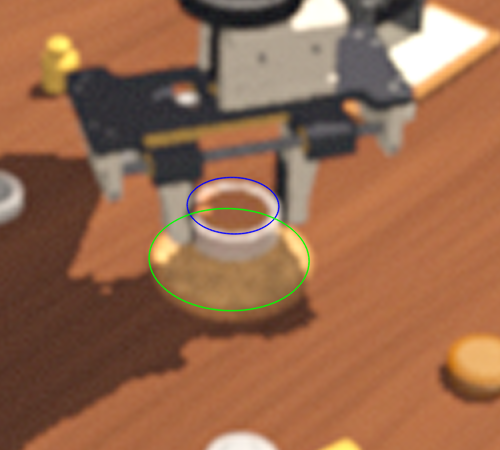

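Medal is held level over the round plinth, its rim near the blue ring; lower and release.

Emit:
arm_command(increments=[[0, 0, 0.008, 0], [0, 0, 0.008, 0], [0, 0, 0, 0], [0, 0, 0, 0], [0, 0, 0, 0], [0, 0, 0, 0], [0, 0, 0, 0], [0, 0, 0, 0], [0, 0, 0, 0], [0, 0, 0, 0]])

```text
time_s: 23.05
eef_pos: [0.5764, 0.1259, 0.1916]
ee_rot: [3.142, -0.0, -0.521]
ft_force: [0.9, 0.4, 0.0]
finger_gap: 0.0549
```

Emit:
arm_command(increments=[[0, 0, 0, 0], [0, 0, 0, 0], [0, 0, 0, 0], [0, 0, 0, 0], [0, 0, 0, 0], [0, 0, -0.02, 0], [0, 0, -0.02, 0], [0, 0, -0.02, 0], [0, 0, 0, 0], [0, 0, 0, 0]], jaw=0)

```text
time_s: 24.3
eef_pos: [0.5761, 0.1258, 0.2512]
ee_rot: [3.141, 0.0, -0.521]
ft_force: [0.3, 0.6, 0.5]
finger_gap: 0.0875
```

```bash
python3 plan.py .444 .158 .07 -30 5
```

```text
now 24.3 [0.5761 0.1258 0.0732] -29.9 roll/pitch [3.141 0.   ] gap 0.0875 F [0.3 0.6 0.5]
[[-0.026,0.008,0.001,0.0],[-0.026,0.007,0.0,0.0],[-0.026,0.008,0.001,0.0],[-0.026,0.007,0.001,0.0],[-0.027,0.008,0.0,0.0],[0,0,0,0],[0,0,0,0],[0,0,0,0],[0,0,0,0],[0,0,0,0]]
```

Emit:
arm_command(increments=[[-0.026, 0.008, 0, 0], [-0.026, 0.008, 0, 0], [-0.026, 0.008, 0, 0], [-0.026, 0.007, 0, 0], [-0.027, 0.007, 0, 0], [0, 0, 0, 0], [0, 0, 0, 0], [0, 0, 0, 0], [0, 0, 0, 0], [0, 0, 0, 0]])

```text
time_s: 25.55
eef_pos: [0.4441, 0.158, 0.2515]
ee_rot: [3.141, 0.0, -0.522]
ft_force: [-0.6, -0.6, -0.6]
finger_gap: 0.0877
```

```bash
python3 plan.py .444 .158 .004 -30 4
python3 - <<'E'
from h import *
for n in ("scene","top"):
    im=snap(n,"g"+n);I=cv2.resize(im[:,:,::-1],(2560,1600),interpolation=cv2.INTER_CUBIC);rect(I,n,(.568,-.136),-11.7,.038,.025,.032,(255,0,0));rect(I,n,(.568,-.137),-11.7,.055,.042,.006,(0,255,0))
    ring(I,n,(.576,.126),.028,.024,(255,0,0));ring(I,n,(.575,.125),.05,.006,(0,255,0))
    for c in [(.703,-.004),(.444,.158),(.438,-.175),(.424,.058)]: ring(I,n,c,.02,.012,(255,0,0))
    x0,y0=(800,600) if n=="scene" else (900,560)
    cv2.imwrite(f"pics/g{n}c.png",I[y0:y0+550,x0:x0+750])
E
```

```text
now 25.55 [0.4441 0.158  0.0735] -29.9 roll/pitch [3.141 0.   ] gap 0.0877 F [-0.6 -0.6 -0.6]
[[-0.0,0.0,0.017,0.0],[-0.0,0.0,0.018,0.0],[-0.0,0.0,0.017,0.0],[-0.0,0.0,0.017,0.0],[0,0,0,0],[0,0,0,0],[0,0,0,0],[0,0,0,0],[0,0,0,0],[0,0,0,0]]
```

View pics/gscenec.png

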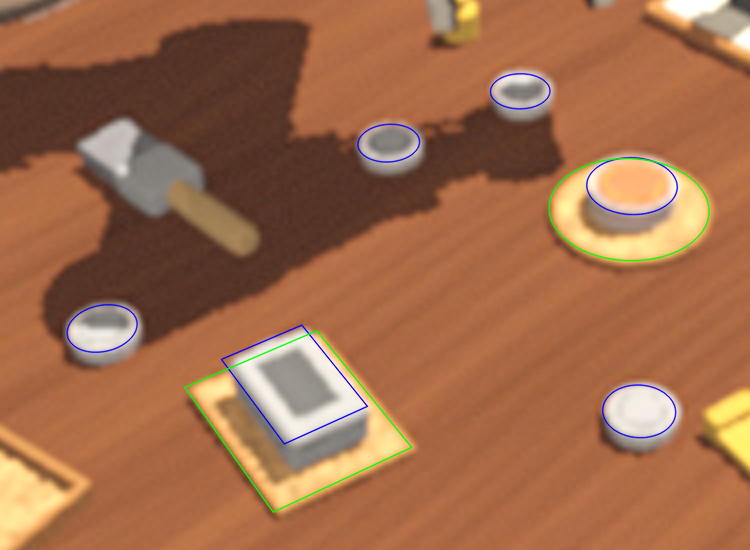

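View pics/gtopc.png

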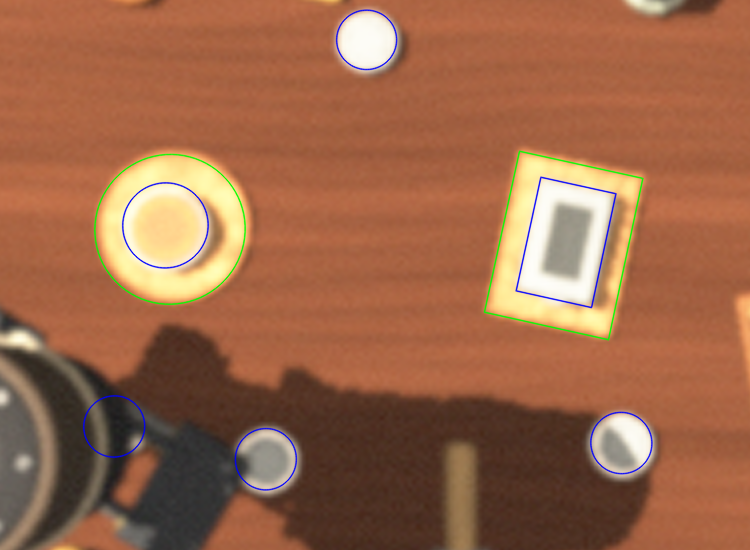

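Emit:
arm_command(increments=[[0, 0, 0.017, 0], [0, 0, 0.018, 0], [0, 0, 0.017, 0], [0, 0, 0.016, 0], [0, 0, 0, 0], [0, 0, 0, 0], [0, 0, 0, 0], [0, 0, 0, 0], [0, 0, 0, 0], [0, 0, 0, 0]])

```text
time_s: 26.9
eef_pos: [0.4438, 0.1582, 0.1838]
ee_rot: [-3.141, -0.0, -0.521]
ft_force: [0.1, 0.4, -0.3]
finger_gap: 0.0874
```

Emit:
arm_command(increments=[[0, 0, 0, 0], [0, 0, 0, 0], [0, 0, 0, 0], [0, 0, 0, 0], [0, 0, 0, 0], [0, 0, 0, 0], [0, 0, 0, 0], [0, 0, -0.025, 0], [0, 0, -0.025, 0], [0, 0, -0.02, 0]], jaw=1, force=25)

```text
time_s: 28.15
eef_pos: [0.4438, 0.1582, 0.2546]
ee_rot: [-3.141, -0.0, -0.521]
ft_force: [-0.1, -0.1, -0.4]
finger_gap: 0.0391
```

```bash
python3 - <<'E'
import numpy as np
a=np.radians(10.5)
for y in(-.075,-.025,.025,.075): print(y,np.round([.476-y*np.sin(a),-.366+y*np.cos(a)],4))
E
python3 plan.py .4897 -.4397 .075 -79.5 20 | head -1; python3 - <<'E'
E
python3 plan.py .4624 -.2923 .075 -70 10
```

```text
-0.075 [ 0.4897 -0.4397]
-0.025 [ 0.4806 -0.3906]
0.025 [ 0.4714 -0.3414]
0.075 [ 0.4623 -0.2923]
now 28.15 [0.4438 0.1582 0.0766] -29.9 roll/pitch [-3.141 -0.   ] gap 0.0391 F [-0.1 -0.1 -0.4]
now 28.15 [0.4438 0.1582 0.0766] -29.9 roll/pitch [-3.141 -0.   ] gap 0.0391 F [-0.1 -0.1 -0.4]
[[0.024,0.038,0.0,0.8],[0.027,0.037,0.0,0.8],[0.029,0.034,0.0,0.8],[0.031,0.032,0.001,0.8],[0.034,0.03,-0.0,0.8],[0.036,0.028,-0.0,0.8],[0.037,0.025,0.0,0.8],[0.039,0.022,0.0,0.8],[0.041,0.02,0.0,0.8],[0.042,0.017,0.001,0.8]]
```

Emit:
arm_command(increments=[[0.024, 0.038, 0, 0.8], [0.027, 0.037, 0, 0.8], [0.029, 0.034, 0, 0.8], [0.031, 0.032, 0, 0.8], [0.034, 0.03, 0, 0.8], [0.036, 0.028, 0, 0.8], [0.037, 0.025, 0, 0.8], [0.039, 0.022, 0, 0.8], [0.041, 0.02, 0, 0.8], [0.042, 0.017, 0, 0.8]])

```text
time_s: 29.4
eef_pos: [0.4622, -0.2942, 0.2536]
ee_rot: [3.142, 0.0, -1.221]
ft_force: [-0.3, 0.3, -0.4]
finger_gap: 0.039
```

```bash
python3 plan.py .4897 -.4397 .030 -79.5 7
```

```text
now 29.4 [ 0.4622 -0.2942  0.0756] -70.0 roll/pitch [3.142 0.   ] gap 0.039 F [-0.3  0.3 -0.4]
[[0.021,0.003,0.007,0.3],[0.021,0.003,0.006,0.2],[0.021,0.003,0.007,0.3],[0.021,0.002,0.006,0.3],[0.021,0.001,0.007,0.3],[0.021,0.001,0.006,0.2],[0.021,0.001,0.007,0.3],[0,0,0,0],[0,0,0,0],[0,0,0,0]]
```

Emit:
arm_command(increments=[[0.021, 0.003, 0.006, 0.3], [0.021, 0.003, 0.006, 0.2], [0.021, 0.003, 0.007, 0.3], [0.021, 0.002, 0.006, 0.3], [0.021, 0.001, 0.007, 0.3], [0.021, 0.001, 0.006, 0.2], [0.021, 0.001, 0.007, 0.3], [0, 0, 0.009, 0], [0, 0, 0.009, 0], [0, 0, 0, 0]])

```text
time_s: 30.65
eef_pos: [0.4894, -0.4375, 0.1898]
ee_rot: [3.14, 0.001, -1.385]
ft_force: [-0.4, -0.6, -0.6]
finger_gap: 0.0384
```

Emit:
arm_command(increments=[[0, 0, 0, 0], [0, 0, 0, 0], [0, 0, 0, 0], [0, 0, 0, 0], [0, 0, 0, 0], [0, 0, -0.02, 0], [0, 0, -0.02, 0], [0, 0, -0.02, 0], [0, 0, 0, 0], [0, 0, 0, 0]], jaw=0)

```text
time_s: 31.9
eef_pos: [0.4894, -0.4378, 0.2501]
ee_rot: [3.141, 0.001, -1.385]
ft_force: [0.5, -0.4, 0.2]
finger_gap: 0.0879
```

```bash
python3 plan.py .438 -.175 .07 -25 9;python3 - <<'E'
from h import *
n="scene"
im=snap(n,"h"+n);I=cv2.resize(im[:,:,::-1],(2560,1600),interpolation=cv2.INTER_CUBIC);ring(I,n,(.4897,-.4397),.02,.017,(255,0,0));ring(I,n,(.438,-.175),.02,.012,(255,0,0))
cv2.imwrite(f"pics/h{n}c.png",I[800:1400,350:1050])
E
```

```text
now 31.9 [ 0.4894 -0.4378  0.0721] -79.4 roll/pitch [3.141e+00 1.000e-03] gap 0.0879 F [ 0.5 -0.4  0.2]
[[-0.03,0.0,0.0,-1.2],[-0.029,-0.003,0.0,-1.2],[-0.03,-0.006,0.001,-1.2],[-0.028,-0.009,-0.0,-1.2],[-0.027,-0.011,0.0,-1.2],[-0.026,-0.015,0.0,-1.2],[-0.024,-0.017,0.001,-1.3],[-0.022,-0.02,-0.0,-1.2],[-0.02,-0.023,0.0,-1.2],[0,0,0,0]]
```

View pics/hscenec.png

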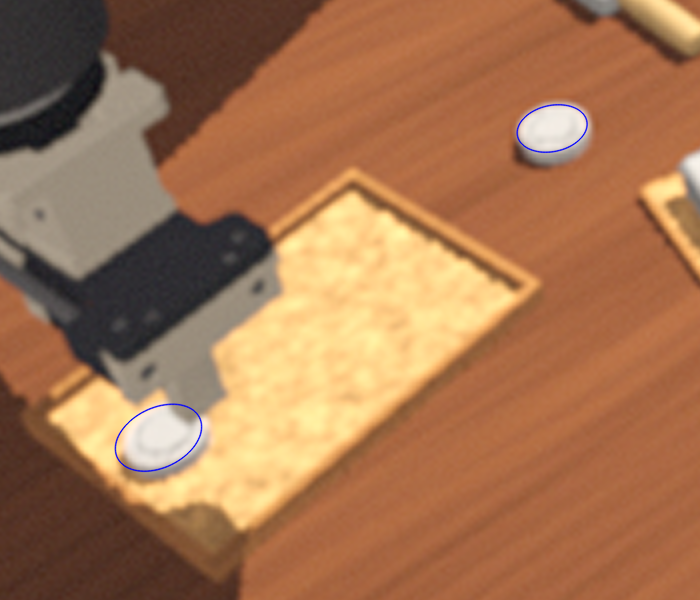

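Emit:
arm_command(increments=[[-0.03, 0, 0, -1.2], [-0.029, -0.003, 0, -1.2], [-0.03, -0.006, 0, -1.2], [-0.028, -0.009, 0, -1.2], [-0.027, -0.011, 0, -1.2], [-0.026, -0.015, 0, -1.2], [-0.024, -0.017, 0, -1.3], [-0.022, -0.02, 0, -1.2], [-0.02, -0.023, 0, -1.2], [0, 0, 0, 0]])

```text
time_s: 33.2
eef_pos: [0.438, -0.1737, 0.2502]
ee_rot: [3.141, 0.001, -0.431]
ft_force: [0.1, -1.0, 0.2]
finger_gap: 0.0878
```

```bash
python3 plan.py .438 -.175 .005 -25 5
```

```text
now 33.2 [ 0.438  -0.1737  0.0722] -24.7 roll/pitch [3.141e+00 1.000e-03] gap 0.0878 F [ 0.1 -1.   0.2]
[[0.0,0.0,0.013,0.0],[0.0,0.0,0.014,0.0],[0.0,0.001,0.013,0.0],[0.0,-0.0,0.014,0.1],[0.001,0.0,0.013,-0.0],[0,0,0,0],[0,0,0,0],[0,0,0,0],[0,0,0,0],[0,0,0,0]]
```

Emit:
arm_command(increments=[[0, 0, 0.017, 0], [0, 0, 0.017, 0], [0, 0.001, 0.017, 0], [0, 0, 0.016, 0], [0, 0, 0, 0], [0, 0, 0, 0], [0, 0, 0, 0], [0, 0, 0, 0], [0, 0, 0, 0], [0, 0, 0, 0]])

```text
time_s: 34.45
eef_pos: [0.4382, -0.1758, 0.1838]
ee_rot: [-3.141, -0.0, -0.434]
ft_force: [-0.2, -0.1, 0.7]
finger_gap: 0.0876
```

Emit:
arm_command(increments=[[0, 0, 0, 0], [0, 0, 0, 0], [0, 0, 0, 0], [0, 0, 0, 0], [0, 0, 0, 0], [0, 0, 0, 0], [0, 0, 0, 0], [0, 0, -0.025, 0], [0, 0, -0.025, 0], [0, 0, -0.02, 0]], jaw=1)

```text
time_s: 35.7
eef_pos: [0.4381, -0.1759, 0.2546]
ee_rot: [-3.141, -0.0, -0.434]
ft_force: [0.7, 0.1, -1.1]
finger_gap: 0.0389
```

```bash
python3 plan.py .4806 -.3906 .045 -79.5 9
```

```text
now 35.7 [ 0.4381 -0.1759  0.0766] -24.9 roll/pitch [-3.141 -0.   ] gap 0.0389 F [ 0.7  0.1 -1.1]
[[0.014,0.02,0.004,1.2],[0.017,0.018,0.003,1.2],[0.018,0.016,0.004,1.2],[0.019,0.014,0.003,1.3],[0.022,0.012,0.004,1.2],[0.022,0.01,0.003,1.2],[0.023,0.007,0.004,1.2],[0.024,0.005,0.003,1.2],[0.024,0.002,0.004,1.2],[0,0,0,0]]
```

Emit:
arm_command(increments=[[0.014, 0.02, 0.003, 1.2], [0.017, 0.018, 0.003, 1.2], [0.018, 0.016, 0.003, 1.2], [0.019, 0.014, 0.003, 1.3], [0.022, 0.012, 0.004, 1.2], [0.022, 0.01, 0.004, 1.2], [0.023, 0.007, 0.004, 1.2], [0.024, 0.005, 0.004, 1.2], [0.024, 0.002, 0.004, 1.2], [0, 0, 0, 0]])

```text
time_s: 36.95
eef_pos: [0.4809, -0.3915, 0.2208]
ee_rot: [3.141, 0.0, -1.387]
ft_force: [0.4, 0.1, -0.9]
finger_gap: 0.039
```

```bash
python3 plan.py .4806 -.3906 .0115 -79.5 3
```

```text
now 36.95 [ 0.4809 -0.3915  0.0428] -79.5 roll/pitch [3.141 0.   ] gap 0.039 F [ 0.4  0.1 -0.9]
[[-0.0,0.0,0.01,0.0],[-0.001,0.0,0.011,0.0],[0.0,0.0,0.01,0.0],[0,0,0,0],[0,0,0,0],[0,0,0,0],[0,0,0,0],[0,0,0,0],[0,0,0,0],[0,0,0,0]]
```

Lower, settle, then release in the next call.

Emit:
arm_command(increments=[[0, 0, 0.01, 0], [0, 0, 0.011, 0], [0, 0, 0.01, 0], [0, 0, 0, 0], [0, 0, 0, 0], [0, 0, 0, 0], [0, 0, 0, 0], [0, 0, 0, 0], [0, 0, 0, 0], [0, 0, 0, 0]])

```text
time_s: 38.2
eef_pos: [0.481, -0.3903, 0.1907]
ee_rot: [3.142, -0.0, -1.385]
ft_force: [-0.1, 0.4, -0.2]
finger_gap: 0.0389
```

Emit:
arm_command(increments=[[0, 0, 0, 0], [0, 0, 0, 0], [0, 0, 0, 0], [0, 0, 0, 0], [0, 0, -0.02, 0], [0, 0, -0.02, 0], [0, 0, -0.02, 0], [0, 0, 0, 0], [0, 0, 0, 0], [0, 0, 0, 0]], jaw=0)

```text
time_s: 39.45
eef_pos: [0.4807, -0.3902, 0.2497]
ee_rot: [3.14, 0.001, -1.385]
ft_force: [0.3, -0.4, -0.1]
finger_gap: 0.0878
```

```bash
python3 plan.py .45 -.15 .075 -50 10
python3 - <<'E'
from h import *
n="scene"
im=snap(n,"i"+n);I=cv2.resize(im[:,:,::-1],(2560,1600),interpolation=cv2.INTER_CUBIC);
for c in [(.703,-.004),(.424,.058)]: ring(I,n,c,.02,.012,(255,0,0))
for c in [(.4897,-.4397),(.4806,-.3906)]: ring(I,n,c,.02,.017,(255,0,0))
cv2.imwrite(f"pics/i{n}c.png",cv2.resize(I[600:1400,350:1650],None,fx=.6,fy=.6))
E
```

```text
now 39.45 [ 0.4807 -0.3902  0.0717] -79.4 roll/pitch [3.14e+00 1.00e-03] gap 0.0878 F [ 0.3 -0.4 -0.1]
[[-0.024,-0.001,-0.0,-0.6],[-0.024,-0.003,-0.001,-0.6],[-0.024,-0.004,0.0,-0.6],[-0.024,-0.005,-0.0,-0.5],[-0.023,-0.006,-0.001,-0.6],[-0.023,-0.008,0.0,-0.6],[-0.023,-0.008,-0.0,-0.6],[-0.022,-0.01,-0.001,-0.6],[-0.021,-0.011,0.0,-0.6],[-0.021,-0.012,-0.0,-0.6]]
```

View pics/iscenec.png

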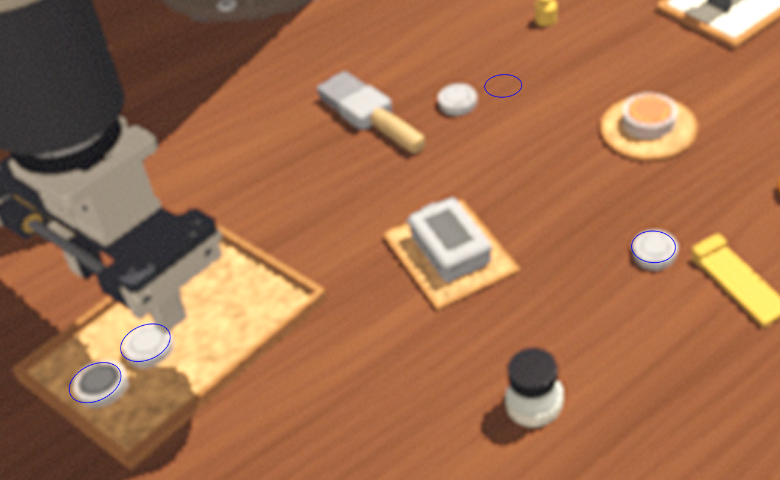

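Run:
```python
from h import *
im=snap("scene","j");T=snap("top","jt")
for n,I in(("scene",im),("top",T)):
    for c in coins(I,n): 
        if abs(c[4][0]-.42)<.1 and abs(c[4][1])<.15: print(n,c)
I=cv2.resize(T[:,:,::-1],(2560,1600),interpolation=cv2.INTER_CUBIC);cv2.imwrite("pics/jtc.png",I[700:1300,1000:1700])
```

```text
scene (np.int32(328), np.int32(31), np.int32(20), array([235.3, 189.3]), array([ 0.3247, -0.065 ]))
scene (np.int32(155), np.int32(17), np.int32(11), array([277.8, 190. ]), array([0.4051, 0.0105]))
top (np.int32(596), np.int32(18), np.int32(58), array([339.7, 288.7]), array([ 0.3365, -0.0712]))
top (np.int32(212), np.int32(16), np.int32(16), array([309.4, 263.3]), array([0.4008, 0.0089]))
```

View pics/jtc.png

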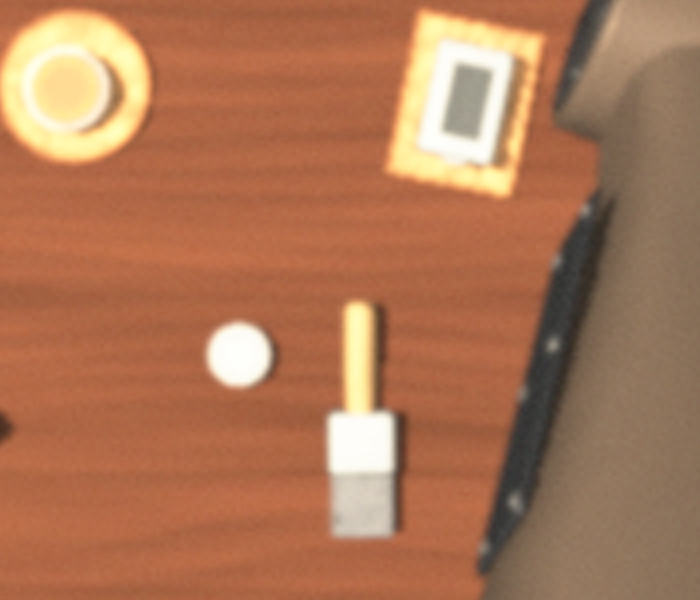

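```bash
python3 plan.py .403 .0095 .072 -79.5 10
```

```text
now 39.6 [ 0.4809 -0.3902  0.072 ] -79.4 roll/pitch [3.141e+00 1.000e-03] gap 0.0879 F [ 0.2 -0.2  0.1]
[[-0.041,0.0,0.0,0.0],[-0.04,0.001,0.0,0.0],[-0.041,-0.0,0.0,0.0],[-0.041,0.0,0.0,0.0],[-0.041,0.0,0.0,0.0],[-0.04,0.001,0.0,0.0],[-0.041,-0.0,0.0,0.0],[-0.041,0.0,0.0,0.0],[-0.041,0.0,0.0,0.0],[-0.04,0.001,0.0,0.0]]
```

Emit:
arm_command(increments=[[-0.041, 0, 0, 0], [-0.041, 0, 0, 0], [-0.041, 0, 0, 0], [-0.041, 0, 0, 0], [-0.041, 0, 0, 0], [-0.041, 0.001, 0, 0], [-0.041, 0, 0, 0], [-0.041, 0.001, 0, 0], [-0.04, 0, 0, 0], [-0.04, 0.001, 0, 0]])

```text
time_s: 40.85
eef_pos: [0.4024, 0.0114, 0.2508]
ee_rot: [-3.141, 0.0, -1.385]
ft_force: [0.9, 0.0, -0.1]
finger_gap: 0.0879
```

```bash
python3 plan.py .403 .0095 .006 -79.5 4
```

```text
now 40.85 [0.4024 0.0114 0.0728] -79.3 roll/pitch [-3.141  0.   ] gap 0.0879 F [ 0.9  0.  -0.1]
[[0.0,-0.0,0.017,0.0],[0.001,-0.0,0.016,0.0],[0.0,-0.0,0.017,0.0],[0.001,-0.0,0.017,0.0],[0,0,0,0],[0,0,0,0],[0,0,0,0],[0,0,0,0],[0,0,0,0],[0,0,0,0]]
```

Emit:
arm_command(increments=[[0.001, 0, 0.017, 0], [0.001, 0, 0.017, 0], [0, 0, 0.017, 0], [0, 0, 0.016, 0], [0, 0, 0, 0], [0, 0, 0, 0], [0, 0, 0, 0], [0, 0, 0, 0], [0, 0, 0, 0], [0, 0, 0, 0]])

```text
time_s: 42.1
eef_pos: [0.4031, 0.0082, 0.1838]
ee_rot: [-3.141, 0.0, -1.385]
ft_force: [-0.3, 0.3, 0.4]
finger_gap: 0.0876
```

Emit:
arm_command(increments=[[0, 0, 0, 0], [0, 0, 0, 0], [0, 0, 0, 0], [0, 0, 0, 0], [0, 0, 0, 0], [0, 0, 0, 0], [0, 0, 0, 0], [0, 0, -0.025, 0], [0, 0, -0.025, 0], [0, 0, -0.02, 0]], jaw=1)

```text
time_s: 43.35
eef_pos: [0.403, 0.0081, 0.2545]
ee_rot: [-3.141, 0.0, -1.385]
ft_force: [-0.1, 0.2, -1.2]
finger_gap: 0.0389
```

```bash
python3 plan.py .4714 -.3414 .05 -79.5 9
```

```text
now 43.35 [0.403  0.0081 0.0765] -79.4 roll/pitch [-3.141  0.   ] gap 0.0389 F [-0.1  0.2 -1.2]
[[0.04,-0.0,0.003,0.0],[0.039,-0.001,0.003,0.0],[0.04,0.0,0.003,0.0],[0.039,-0.0,0.003,0.0],[0.04,-0.0,0.003,0.0],[0.039,-0.001,0.003,0.0],[0.04,-0.0,0.003,0.0],[0.04,-0.0,0.003,0.0],[0.039,-0.001,0.003,0.0],[0,0,0,0]]
```

Emit:
arm_command(increments=[[0.04, 0, 0.003, 0], [0.039, -0.001, 0.003, 0], [0.04, 0, 0.003, 0], [0.039, 0, 0.003, 0], [0.04, 0, 0.003, 0], [0.039, -0.001, 0.003, 0], [0.04, 0, 0.003, 0], [0.04, 0, 0.003, 0], [0.039, -0.001, 0.003, 0], [0, 0, 0, 0]])

```text
time_s: 44.6
eef_pos: [0.4718, -0.3433, 0.2257]
ee_rot: [3.141, 0.0, -1.388]
ft_force: [-0.8, 0.8, -0.2]
finger_gap: 0.0389
```

```bash
python3 plan.py .4714 -.3414 .0115 -79.5 3
```

```text
now 44.6 [ 0.4718 -0.3433  0.0477] -79.5 roll/pitch [3.141 0.   ] gap 0.0389 F [-0.8  0.8 -0.2]
[[-0.001,0.0,0.012,-0.0],[-0.0,0.0,0.012,-0.0],[-0.001,0.0,0.012,-0.0],[0,0,0,0],[0,0,0,0],[0,0,0,0],[0,0,0,0],[0,0,0,0],[0,0,0,0],[0,0,0,0]]
```

Emit:
arm_command(increments=[[0, 0, 0.012, 0], [0, 0, 0.012, 0], [0, 0, 0.011, 0], [0, 0, 0, 0], [0, 0, 0, 0], [0, 0, 0, 0], [0, 0, 0, 0], [0, 0, 0, 0], [0, 0, 0, 0], [0, 0, 0, 0]])

```text
time_s: 45.85
eef_pos: [0.4717, -0.3412, 0.1917]
ee_rot: [-3.142, -0.0, -1.385]
ft_force: [0.0, -0.4, -1.2]
finger_gap: 0.039
```

Emit:
arm_command(increments=[[0, 0, 0, 0], [0, 0, 0, 0], [0, 0, 0, 0], [0, 0, 0, 0], [0, 0, -0.02, 0], [0, 0, -0.02, 0], [0, 0, -0.02, 0], [0, 0, 0, 0], [0, 0, 0, 0], [0, 0, 0, 0]], jaw=0)

```text
time_s: 47.1
eef_pos: [0.4714, -0.3411, 0.2508]
ee_rot: [3.14, 0.001, -1.385]
ft_force: [0.8, 0.5, -0.4]
finger_gap: 0.0877
```

```bash
python3 plan.py .703 -.004 .085 10 10
python3 - <<'E'
from h import *
n="scene"
im=snap(n,"k"+n);I=cv2.resize(im[:,:,::-1],(2560,1600),interpolation=cv2.INTER_CUBIC);
for c in [(.703,-.004)]: ring(I,n,c,.02,.012,(255,0,0))
for c in [(.4897,-.4397),(.4806,-.3906),(.4714,-.3414)]: ring(I,n,c,.02,.017,(255,0,0))
cv2.imwrite(f"pics/k{n}c.png",cv2.resize(I[600:1400,350:1650],None,fx=.6,fy=.6))
E
```

```text
now 47.1 [ 0.4714 -0.3411  0.0728] -79.4 roll/pitch [3.14e+00 1.00e-03] gap 0.0877 F [ 0.8  0.5 -0.4]
[[-0.029,-0.029,-0.001,-1.8],[-0.024,-0.033,-0.001,-1.8],[-0.018,-0.037,-0.002,-1.8],[-0.013,-0.039,-0.001,-1.7],[-0.007,-0.04,-0.001,-1.8],[0.0,-0.041,-0.001,-1.8],[0.006,-0.04,-0.002,-1.8],[0.013,-0.039,-0.001,-1.8],[0.018,-0.037,-0.001,-1.8],[0.024,-0.033,-0.001,-1.8]]
```

View pics/kscenec.png

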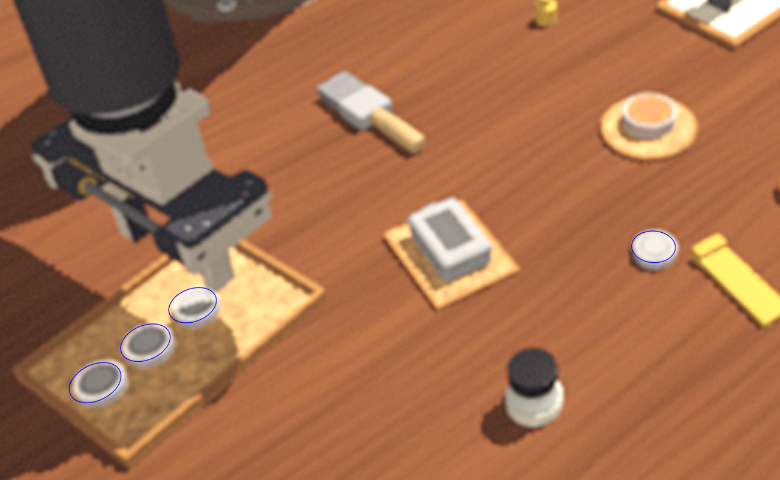

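Emit:
arm_command(increments=[[-0.029, -0.029, -0.001, -1.8], [-0.024, -0.033, -0.001, -1.8], [-0.018, -0.037, -0.002, -1.8], [-0.013, -0.039, -0.001, -1.7], [-0.007, -0.04, -0.001, -1.8], [0, -0.041, -0.001, -1.8], [0.006, -0.04, -0.002, -1.8], [0.013, -0.039, -0.001, -1.8], [0.018, -0.037, -0.001, -1.8], [0.024, -0.033, -0.001, -1.8]])

```text
time_s: 48.4
eef_pos: [0.7042, -0.0028, 0.2629]
ee_rot: [3.142, 0.001, 0.182]
ft_force: [-0.1, 0.0, 0.8]
finger_gap: 0.0878
```

```bash
python3 plan.py .703 -.004 .006 10 5
python3 - <<'E'
from h import *
n="scene"
im=snap(n,"l"+n);I=cv2.resize(im[:,:,::-1],(2560,1600),interpolation=cv2.INTER_CUBIC);
for c in [(.703,-.004)]: ring(I,n,c,.02,.012,(255,0,0))
cv2.imwrite(f"pics/l{n}c.png",I[800:1250,1150:1750])
E
```

```text
now 48.4 [ 0.7042 -0.0028  0.0849] 10.4 roll/pitch [3.142e+00 1.000e-03] gap 0.0878 F [-0.1  0.   0.8]
[[-0.0,0.0,0.016,0.0],[-0.001,0.0,0.016,0.0],[0.0,0.001,0.015,0.1],[-0.0,-0.0,0.016,-0.0],[-0.0,-0.0,0.016,-0.0],[0,0,0,0],[0,0,0,0],[0,0,0,0],[0,0,0,0],[0,0,0,0]]
```

View pics/lscenec.png

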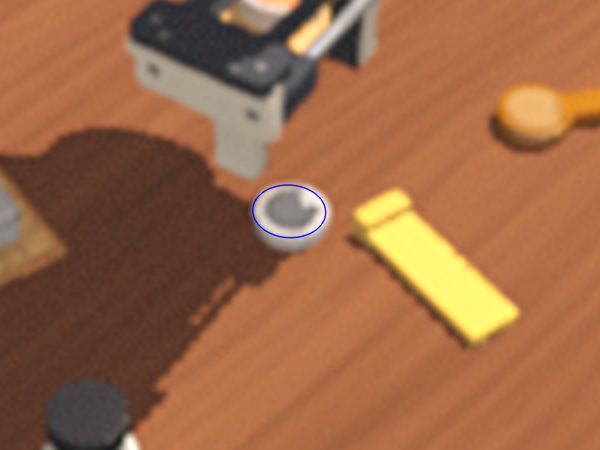

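Emit:
arm_command(increments=[[-0.001, 0.001, 0, -1], [0, 0, 0.01, -1], [0, 0, 0.018, 0], [0, 0, 0.018, 0], [0, 0, 0.018, 0], [0, 0, 0.014, 0], [0, 0, 0, 0], [0, 0, 0, 0], [0, 0, 0, 0], [0, 0, 0, 0]], jaw=0.2)

```text
time_s: 49.7
eef_pos: [0.703, -0.0051, 0.1864]
ee_rot: [3.141, -0.001, 0.352]
ft_force: [-0.2, 0.3, 0.4]
finger_gap: 0.0698
```

Emit:
arm_command(increments=[[0, 0, 0, 0], [0, 0, 0, 0], [0, 0, 0, 0], [0, 0, 0, 0], [0, 0, 0, 0], [0, 0, 0, 0], [0, 0, 0, 0], [0, 0, -0.025, 0], [0, 0, -0.025, 0], [0, 0, -0.025, 0]], jaw=1)

```text
time_s: 50.95
eef_pos: [0.7027, -0.0052, 0.2612]
ee_rot: [-3.141, 0.0, 0.352]
ft_force: [-0.1, 0.3, -0.7]
finger_gap: 0.0385
```

```bash
python3 plan.py .52 -.22 .075 -65 10
```

```text
now 50.95 [ 0.7027 -0.0052  0.0832] 20.1 roll/pitch [-3.141  0.   ] gap 0.0385 F [-0.1  0.3 -0.7]
[[-0.025,0.014,0.001,1.7],[-0.022,0.017,0.001,1.7],[-0.019,0.021,0.0,1.7],[-0.016,0.023,0.001,1.7],[-0.013,0.025,0.001,1.7],[-0.009,0.027,0.001,1.7],[-0.004,0.028,0.001,1.7],[-0.001,0.028,0.001,1.7],[0.004,0.028,0.0,1.7],[0.007,0.027,0.001,1.7]]
```

Emit:
arm_command(increments=[[-0.025, 0.014, 0.001, 1.7], [-0.022, 0.017, 0.001, 1.7], [-0.019, 0.021, 0, 1.7], [-0.016, 0.023, 0.001, 1.7], [-0.013, 0.025, 0.001, 1.7], [-0.009, 0.027, 0.001, 1.7], [-0.004, 0.028, 0.001, 1.7], [-0.001, 0.028, 0.001, 1.7], [0.004, 0.028, 0, 1.7], [0.007, 0.027, 0.001, 1.7]])

```text
time_s: 52.2
eef_pos: [0.5193, -0.2203, 0.2528]
ee_rot: [-3.141, -0.0, -1.137]
ft_force: [-0.2, 0.5, -0.4]
finger_gap: 0.0385
```

```bash
python3 plan.py .4623 -.2923 .045 -79.5 5
```

```text
now 52.2 [ 0.5193 -0.2203  0.0748] -65.1 roll/pitch [-3.141 -0.   ] gap 0.0385 F [-0.2  0.5 -0.4]
[[0.008,0.016,0.006,0.6],[0.009,0.016,0.006,0.5],[0.01,0.016,0.006,0.6],[0.011,0.015,0.006,0.6],[0.011,0.014,0.006,0.6],[0,0,0,0],[0,0,0,0],[0,0,0,0],[0,0,0,0],[0,0,0,0]]
```

Emit:
arm_command(increments=[[0.008, 0.016, 0.006, 0.6], [0.009, 0.016, 0.006, 0.5], [0.01, 0.016, 0.006, 0.6], [0.011, 0.015, 0.006, 0.6], [0.011, 0.014, 0.006, 0.6], [0, 0, 0, 0], [0, 0, 0.01, 0], [0, 0, 0, 0], [0, 0, 0, 0], [0, 0, 0, 0]])

```text
time_s: 53.45
eef_pos: [0.4638, -0.2915, 0.2129]
ee_rot: [-3.141, -0.0, -1.384]
ft_force: [-0.8, 0.2, 0.6]
finger_gap: 0.0387
```

```bash
python3 plan.py .4623 -.2923 .014 -79.5 2
python3 - <<'E'
from h import *
n="scene"
im=snap(n,"m"+n);I=cv2.resize(im[:,:,::-1],(2560,1600),interpolation=cv2.INTER_CUBIC);
cv2.imwrite(f"pics/m{n}c.png",I[750:1400,350:1000])
E
```

```text
now 53.45 [ 0.4638 -0.2915  0.0349] -79.3 roll/pitch [-3.141 -0.   ] gap 0.0387 F [-0.8  0.2  0.6]
[[0.0,0.001,0.01,0.0],[0.0,0.001,0.011,0.0],[0,0,0,0],[0,0,0,0],[0,0,0,0],[0,0,0,0],[0,0,0,0],[0,0,0,0],[0,0,0,0],[0,0,0,0]]
```

View pics/mscenec.png

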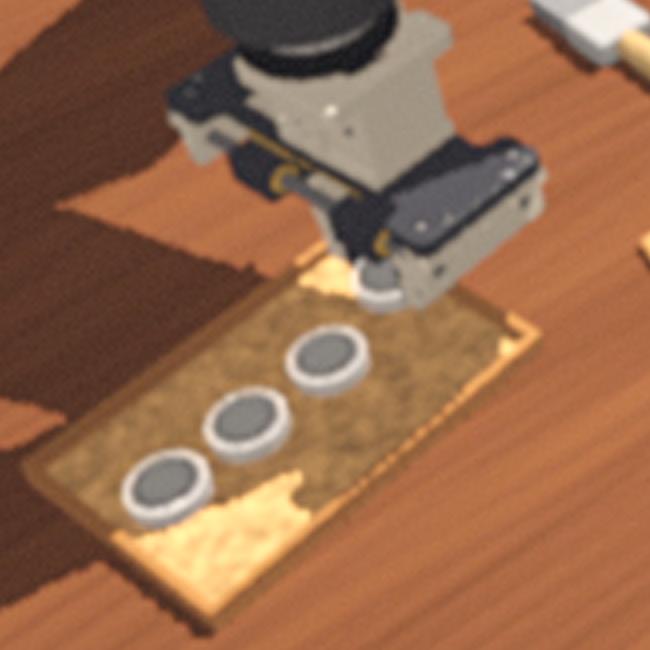

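Emit:
arm_command(increments=[[0, 0.001, 0.01, 0], [0, 0, 0.01, 0], [0, 0, 0, 0], [0, 0, 0, 0], [0, 0, 0, 0], [0, 0, 0, 0], [0, 0, 0, 0], [0, 0, 0, 0], [0, 0, 0, 0], [0, 0, 0, 0]])

```text
time_s: 54.75
eef_pos: [0.4625, -0.2919, 0.1927]
ee_rot: [-3.142, 0.0, -1.385]
ft_force: [0.3, 0.2, -0.9]
finger_gap: 0.0387
```

Emit:
arm_command(increments=[[0, 0, 0, 0], [0, 0, 0, 0], [0, 0, 0, 0], [0, 0, 0, 0], [0, 0, -0.03, 0], [0, 0, -0.04, 0], [0, 0, -0.04, 0], [0, 0, -0.04, 0], [0, 0, 0, 0], [0, 0, 0, 0]], jaw=0)

```text
time_s: 56.0
eef_pos: [0.4621, -0.2918, 0.3423]
ee_rot: [3.142, 0.0, -1.385]
ft_force: [-0.5, -0.2, -0.4]
finger_gap: 0.0879
```

```bash
python3 plan.py .43 .1 .17 -60 10
```

```text
now 56.0 [ 0.4621 -0.2918  0.1643] -79.4 roll/pitch [3.142 0.   ] gap 0.0879 F [-0.5 -0.2 -0.4]
[[-0.039,-0.004,-0.001,-0.4],[-0.039,-0.006,-0.0,-0.4],[-0.039,-0.006,-0.001,-0.4],[-0.038,-0.008,-0.0,-0.3],[-0.038,-0.01,-0.001,-0.4],[-0.038,-0.01,-0.0,-0.4],[-0.038,-0.012,-0.001,-0.4],[-0.037,-0.013,-0.001,-0.4],[-0.036,-0.014,-0.0,-0.4],[-0.037,-0.016,-0.001,-0.4]]
```

Emit:
arm_command(increments=[[-0.039, -0.004, -0.001, -0.4], [-0.039, -0.006, -0.001, -0.4], [-0.039, -0.006, -0.001, -0.4], [-0.038, -0.008, -0.001, -0.3], [-0.038, -0.01, -0.001, -0.4], [-0.038, -0.01, -0.001, -0.4], [-0.038, -0.012, -0.001, -0.4], [-0.037, -0.013, -0.001, -0.4], [-0.036, -0.014, 0, -0.4], [-0.037, -0.016, 0, -0.4]], jaw=1)

```text
time_s: 57.25
eef_pos: [0.4295, 0.1013, 0.3495]
ee_rot: [3.139, -0.0, -1.044]
ft_force: [1.7, 0.6, -0.5]
finger_gap: 0.0006
```

```bash
python3 plan.py .487 .366 .15 -30 8
python3 - <<'E'
from h import *
for n in ("scene","top"):
    im=snap(n,"n"+n);I=cv2.resize(im[:,:,::-1],(2560,1600),interpolation=cv2.INTER_CUBIC);rect(I,n,(.568,-.136),-11.7,.038,.025,.032,(255,0,0));rect(I,n,(.568,-.137),-11.7,.055,.042,.006,(0,255,0))
    ring(I,n,(.576,.126),.028,.024,(255,0,0));ring(I,n,(.575,.125),.05,.006,(0,255,0))
    for c in [(.4897,-.4397),(.4806,-.3906),(.4714,-.3414),(.4623,-.2923)]: ring(I,n,c,.02,.017,(255,0,0))
    x0,y0,x1,y1=(350,500,1650,1400) if n=="scene" else (560,400,2060,1200)
    cv2.imwrite(f"pics/n{n}c.png",cv2.resize(I[y0:y1,x0:x1],None,fx=.53,fy=.53,interpolation=cv2.INTER_AREA))
E
```

```text
now 57.25 [0.4295 0.1013 0.1715] -59.8 roll/pitch [ 3.139 -0.   ] gap 0.0006 F [ 1.7  0.6 -0.5]
[[-0.025,-0.023,0.003,-0.7],[-0.024,-0.024,0.002,-0.8],[-0.021,-0.026,0.003,-0.7],[-0.02,-0.027,0.003,-0.8],[-0.019,-0.029,0.002,-0.7],[-0.016,-0.029,0.003,-0.8],[-0.014,-0.031,0.003,-0.7],[-0.013,-0.032,0.002,-0.8],[0,0,0,0],[0,0,0,0]]
```

View pics/nscenec.png

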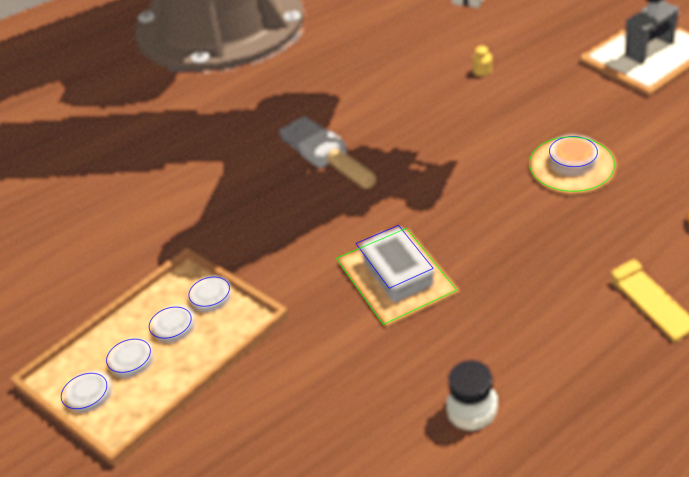

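View pics/ntopc.png

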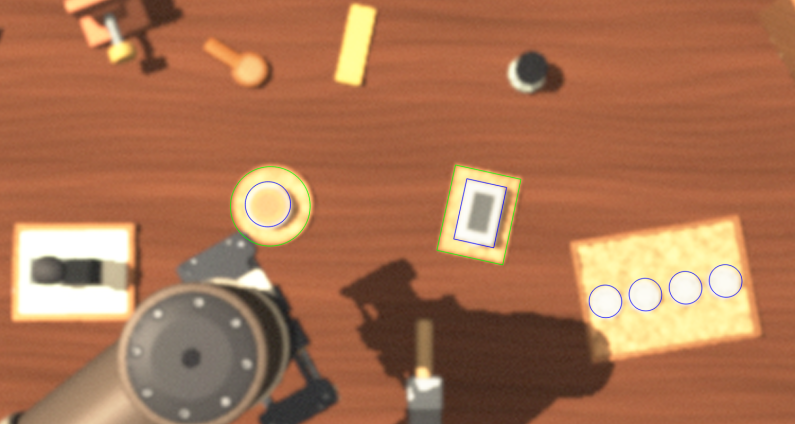

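Emit:
arm_command(increments=[[-0.025, -0.023, 0.003, -0.7], [-0.024, -0.024, 0.003, -0.8], [-0.021, -0.026, 0.002, -0.7], [-0.02, -0.027, 0.003, -0.8], [-0.019, -0.029, 0.002, -0.7], [-0.016, -0.029, 0.003, -0.8], [-0.014, -0.031, 0.003, -0.7], [-0.013, -0.032, 0.002, -0.8], [0, 0, 0, 0], [0, 0, 0, 0]])

```text
time_s: 58.6
eef_pos: [0.4878, 0.3651, 0.3285]
ee_rot: [3.14, 0.0, -0.521]
ft_force: [-1.0, 0.4, -0.4]
finger_gap: 0.0006
```

```bash
python3 plan.py .487 .366 .0935 -30 7
python3 - <<'E'
from h import *
n="scene"
im=snap(n,"p"+n);I=cv2.resize(im[:,:,::-1],(2560,1600),interpolation=cv2.INTER_CUBIC)
s=readout.state();ring(I,n,(s["eef_pos"][0],s["eef_pos"][1]),.019,.112,(255,0,0))
cv2.imwrite(f"pics/p{n}c.png",I[200:750,1300:1850])
E
```

```text
now 58.6 [0.4878 0.3651 0.1505] -29.9 roll/pitch [3.14 0.  ] gap 0.0006 F [-1.   0.4 -0.4]
[[-0.0,-0.0,0.008,0.0],[-0.0,-0.0,0.008,0.0],[-0.0,-0.0,0.008,0.0],[-0.001,-0.0,0.009,0.0],[0.0,-0.0,0.008,0.0],[0.0,-0.0,0.008,0.0],[-0.0,-0.0,0.008,0.0],[0,0,0,0],[0,0,0,0],[0,0,0,0]]
```

View pics/pscenec.png

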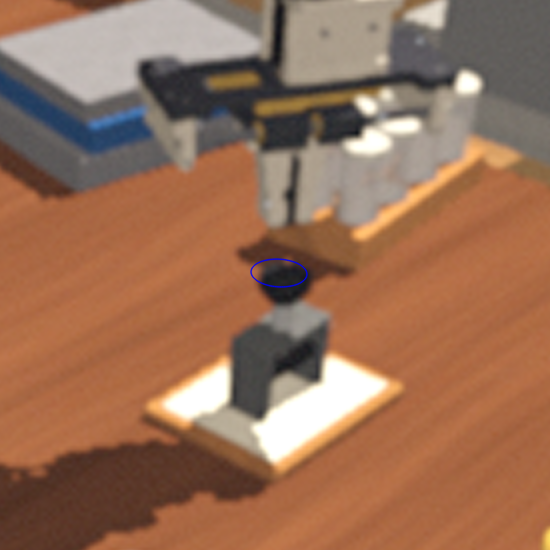

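Emit:
arm_command(increments=[[0, 0, 0.01, 0], [0, 0, 0.01, 0], [0, 0, 0.01, 0], [0, 0, 0.01, 0], [0, 0, 0.008, 0], [0, 0, 0.004, 0], [0, 0, 0.003, 0], [0, 0, 0.002, 0], [0, 0, 0, 0], [0, 0, 0, 0]])

```text
time_s: 59.9
eef_pos: [0.4879, 0.3652, 0.2732]
ee_rot: [-3.141, -0.0, -0.521]
ft_force: [-2.2, -1.3, 6.6]
finger_gap: 0.0007
```

```bash
python3 plan.py .487 .366 .0925 -30 7;python3 -c "
from h import *
s=readout.state();print(s['ft_force'],s['eef_pos'],s['eef_pos'][2]-.178)"
```

```text
now 59.9 [0.4879 0.3652 0.0952] -29.8 roll/pitch [-3.141 -0.   ] gap 0.0007 F [-2.2 -1.3  6.6]
[[-0.0,-0.0,0.0,0.0],[-0.0,-0.0,0.001,0.0],[-0.001,-0.0,0.0,0.0],[0.0,-0.0,0.001,0.0],[0.0,-0.0,-0.0,0.0],[-0.0,-0.0,0.0,0.0],[-0.0,-0.0,0.001,0.0],[0,0,0,0],[0,0,0,0],[0,0,0,0]]
[-2.22739838 -1.30438927  6.57329733] [0.48791326 0.36518839 0.27316124] 0.09516123630987255
```

Emit:
arm_command(increments=[[0, 0, 0.001, 0], [0, 0, 0.001, 0], [0, 0, 0.001, 0], [0, 0, 0, 0], [0, 0, 0, 0], [0, 0, 0, 0], [0, 0, 0, 0], [0, 0, 0, 0], [0, 0, 0, 0], [0, 0, 0, 0]])

```text
time_s: 61.15
eef_pos: [0.4879, 0.3652, 0.2703]
ee_rot: [-3.141, -0.0, -0.521]
ft_force: [-2.0, -2.5, 6.5]
finger_gap: 0.0004
```

Emit:
arm_command(increments=[[0, 0, 0.0005, 0], [0, 0, 0.0005, 0], [0, 0, 0.0005, 0], [0, 0, 0.0005, 0], [0, 0, 0, 0], [0, 0, 0, 0], [0, 0, 0, 0], [0, 0, 0, 0], [0, 0, 0, 0], [0, 0, 0, 0]])

```text
time_s: 62.4
eef_pos: [0.4879, 0.3652, 0.2694]
ee_rot: [-3.141, -0.001, -0.521]
ft_force: [-5.6, -4.0, 14.5]
finger_gap: 0.0007
```

Emit:
arm_command(increments=[[0, 0, -0.005, 0], [0, 0, -0.01, 0], [0, 0, -0.02, 0], [0, 0, -0.03, 0], [0, 0, -0.03, 0], [0, 0, -0.03, 0], [0.0, 0.02, -0.01, 0], [0, 0.03, 0, 0], [0, 0.03, 0, 0], [0, 0, 0, 0]])

```text
time_s: 63.65
eef_pos: [0.4467, 0.2937, 0.4026]
ee_rot: [3.141, 0.001, -0.522]
ft_force: [0.0, -0.1, 0.2]
finger_gap: 0.0005
```

```bash
python3 plan.py .487 .366 .2 -30 7|head -1
python3 - <<'E'
from h import *
for n in ("scene","top"):
    im=snap(n,"q"+n);I=cv2.resize(im[:,:,::-1],(2560,1600),interpolation=cv2.INTER_CUBIC);rect(I,n,(.568,-.136),-11.7,.038,.025,.032,(255,0,0))
    ring(I,n,(.576,.126),.028,.024,(255,0,0))
    for c in [(.4897,-.4397),(.4806,-.3906),(.4714,-.3414),(.4623,-.2923)]: ring(I,n,c,.02,.017,(255,0,0))
    ring(I,n,(.487,.366),.019,.112,(0,0,255))
    x0,y0,x1,y1=(350,350,1850,1400) if n=="scene" else (560,400,2060,1200)
    cv2.imwrite(f"pics/q{n}c.png",cv2.resize(I[y0:y1,x0:x1],None,fx=.53,fy=.53,interpolation=cv2.INTER_AREA))
E
```

```text
now 63.65 [0.4467 0.2937 0.2246] -29.9 roll/pitch [3.141e+00 1.000e-03] gap 0.0005 F [ 0.  -0.1  0.2]
```

View pics/qscenec.png

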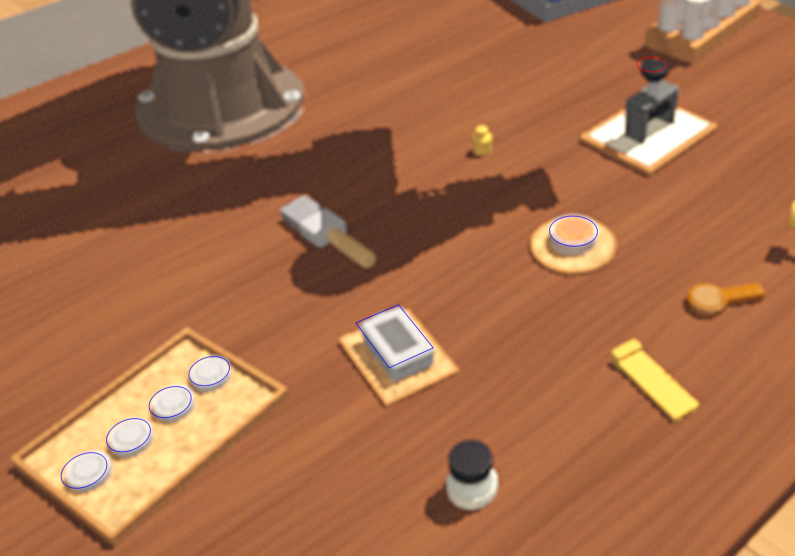

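View pics/qtopc.png

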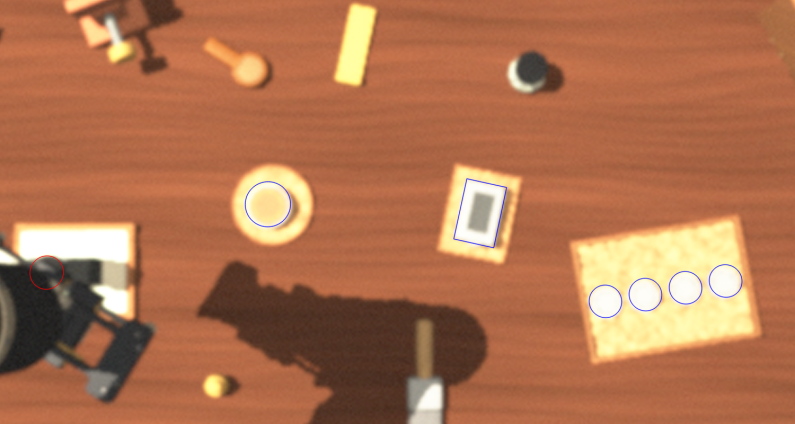

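```bash
python3 -c "
from plant import r
print(r.close_job())"
```

```text
the job is handed in; nothing more can be done
None
```

I did the whole task and handed the job in at about 64 s of robot time; handing in reports no verdict.

**What I did**
- I set the medal aside, moved the snuff box to the oblong plinth with its long side along the plinth's, and put the medal on the round plinth.
- I laid the four coins flat in one line in the tray, 50 mm between centres. Both cameras showed only four coins.
- One coin was knocked about 5 cm aside during the run. I found it again in both cameras before picking it up.
- I pressed the date stamp down until I felt the stop, where the force rose to 14.5 N and the travel ended at about 20 mm. I held it, then let it come back up.

**Last checks, in pictures from both cameras just before handing in**
- **Objects:** the snuff box, the medal and all four coins matched their target outlines to within a few millimetres, lying flat and undisturbed.
- **Plunger:** the scene camera showed it up. The gripper hid it in the top view, so only one camera confirms it.
- **Bystanders:** the loupe, weight, polish, brush and gauge looked unmoved by eye; I did not measure them.
- **Contact:** the gripper was clear of everything, with about 0 N on the wrist.

**Irregularities:** setting the medal down on the temporary spot pushed on the shelf with about 27 N, under the 40 N limit. No check failed. Where the networks and my colour detection disagreed on coin positions (by up to about 15 mm for one), I used the detection; the pictures bore it out.

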